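# Scoop walnuts from a jar into the weighing bowl

### The arm

A 7-joint arm with a two-finger parallel gripper is mounted at the origin on the work surface. World frame = base frame: x ahead of the robot, y to its left, z up, the work surface at z = 0. Lengths are in m, angles in rad, forces in N, time in s.
With the tool pointing down it reaches from about 0.4 to 0.85 m from the base axis. Payload 4.5 kg.
Tool frame: the origin (TCP) lies midway between the tips of the shut fingers; the grasp point (between the pads) lies 19 mm behind it; z points along the fingers, y is the line along which they close (so a half turn about z gives the same grasp; the last joint's range is limited). The gripper opens to 88 mm and grips with 3 to 60 N. Pads are 18 mm wide; open, the fingers measure 123 mm over their backs; the gripper's body (75 mm by 187 mm) begins 45 mm behind the grasp point.
Start: joints at [-1.252, 0.689, -0.195, 1.565, 0.157, 0.902, -0.215], TCP at [0.176, 0.6, 0.239] pointing down, gripper open.
Joint ranges: [-3.01, 3.01], [-0.46, 2.08], [-1.47, 1.51], [0.13, 2.56], [-1, 4.14], [0.04, 2.09], [-2.66, 2.66]. Speed limits (rad/s): [2.57, 2.57, 3.14, 3.14, 3.14, 3.14, 3.14].

### API

Orientations are given as a unit quaternion [x, y, z, w].
In Python, from plant import r gives the robot as it stands.
- The arm moves only by the tool carry_out, never from a script. Its argument "plan" is a list of rows, each an object with "rot": the turn, a rotation vector about the tool's x, y, z in rad, a list of three; "xyz": the shift along the tool's x, y, z in m, a list of three; "grip": the closure in counts, from 0 (fully open) to 255 (shut). In form: [{"rot": [wx, wy, wz], "xyz": [dx, dy, dz], "grip": grip}, ...]. A call has 1 to 8 rows; each row is the pose to reach, as a shift and turn from the pose commanded when the call began, along the tool's axes at that moment; what a row does not reach only later rows make up. A row lasts 1/12 s, in which the tool goes at most 41.7 mm and 7.16 degrees, less where a joint would pass 70% of its speed; a pose out of reach is approached as far as the arm can. A call with a gripper value outside its range is refused whole. The fingers move at their own pace and stop on an object; "squeeze" is the grip in N (left out, the last holds). Time passes only in rows, so rows that repeat a pose let the fingers close. It gives the time, the measured TCP pose, the force, the opening and the grip force at its end, in the units of the state.
- r.get_state(): the state, without advancing time (a new reading comes with each control period).
- r.snapshot(name): name is "scene" or "top" or "wrist"; returns the picture (480x640x3 uint8, red, green, blue); there is no depth.
- r.camera_params(name): a dict with "fx", "fy", "cx", "cy" (pixels), "distortion" ([k1, k2, p1, p2, k3] as OpenCV has them; the pictures are not rectified), "position" and "attitude" of the camera in the world; the wrist camera has in their place "hand_eye" (4x4, takes a point from camera to tool coordinates, whose origin is the TCP and whose axes are the flange's). Camera axes: x right, y down, z forward; pixel columns grow to the right and rows downward; lengths in m; the calibration is good to about 2 mm. A picture is of the moment at which its call begins: read the wrist's pose just before it. camera_params takes no time and is no camera call.
- r.finish_job(): hands the job in; it is judged then, once.
The state is a dict: "clock": time; "q": joint angles; "qd": joint speeds; "joint_torque": joint torques, N m; "tool_pos": TCP position; "eef_rot": TCP orientation; "contact_force": force on the tool from outside, world axes, zero at the start; "moment": the same for the moment, N m; "opening": opening from 0.0 (shut) to 1.0 (fully open); "finger_force": force on a finger pad.
Only numpy, scipy, OpenCV 4.12 (cv2) and the standard library are available. Lean on these libraries where they do the work, as an engineer would, in place of code of your own. Each camera call takes 0.05 s, during which the arm holds its last target. There are 200 camera calls.

### The job

Use the scoop to take at least one walnut out of the open jar and tip it into the bowl on the scale; every walnut must finish in the bowl or still in the jar. Then put the scoop down on the table, clear of the jar and the bowl. Keep the gripper off the walnuts, leave the bowl standing on the scale, and do not disturb the lid, the closed jar or the paper cup.

Things in the scene. Friction and masses are not known exactly. Their poses are not given: they have to be found in the camera images.
- jar_floor (a point): Centre of the inside floor of the open glass jar, an upright round jar fixed to the table; 6 mm above the table. Inside radius 75 mm (outside 79), wall straight up to 80 mm above the table, then a shoulder narrowing to a neck of inside radius 52 mm (outside 56) from 104 mm up to the rim at 122 mm above the table. Five whole walnuts lie on its floor in one layer, spread in a ring.
- scoop: Scoop standing free on its flat underside on the table; 0.22 kg, mostly in the steel head. Origin: centre of the head's underside; x from nose to heel, z up. The head is a tray 68 mm long (x), 50 wide (y), floor and walls 2.5 mm thick, open at the nose; side walls 30 mm high, but 14 over the foremost 16 mm; back wall 30 mm high at the heel. The handle rises behind the heel.
- scoop_nose (a point): Middle of the scoop's open front edge, on its underside, at (-34, 0, 0) mm in the scoop's frame. Axes as the scoop's.
- scoop_grip (a point): Grip point on the centre line of the scoop's straight wooden handle, at (80, 0, 155) mm in the scoop's frame. The handle starts at (40, 0, 5) mm and leans 15 degrees from the scoop's z towards its +x; the grip point is 155 mm up its length, 35 mm short of its top. It is 16 mm thick and 14 mm wide: grip it across the 14 mm, along the scoop's y. Axes as the scoop's.
- bowl: Open white ceramic bowl, loose, about 0.35 kg, standing on the scale's plate. Origin: centre of its underside; rim radius 72 mm, 55 mm high, wall 4 mm.
- scale: Flat white kitchen scale, fixed to the table; 190 by 150 mm, origin under the centre of its round plate, plate top 30 mm above the table.
- jarlid: Bystander: aluminium jar lid lying flat, 116 mm wide, 16 mm high, loose. Origin under its centre.
- closedjar: Bystander: closed small jar, 76 mm wide, 110 mm high, loose. Origin under its centre.
- papercup: Bystander: empty paper cup, 76 mm wide at the rim, 85 mm high, loose. Origin under its centre.
- nut0: Centre of walnut 0 of five in the open jar: loose hard slightly oval nut, 38 by 32 mm, 14 g, shell smooth (friction about 0.3), rolls easily. The five are alike.
- nut1: Centre of walnut 1 of five in the open jar: loose hard slightly oval nut, 38 by 32 mm, 14 g, shell smooth (friction about 0.3), rolls easily. The five are alike.
- nut2: Centre of walnut 2 of five in the open jar: loose hard slightly oval nut, 38 by 32 mm, 14 g, shell smooth (friction about 0.3), rolls easily. The five are alike.
- nut3: Centre of walnut 3 of five in the open jar: loose hard slightly oval nut, 38 by 32 mm, 14 g, shell smooth (friction about 0.3), rolls easily. The five are alike.
- nut4: Centre of walnut 4 of five in the open jar: loose hard slightly oval nut, 38 by 32 mm, 14 g, shell smooth (friction about 0.3), rolls easily. The five are alike.
Things that resemble listed ones, but are neither listed nor needed, are in the scene too. Leave any pink look-alike of the part that bears jar_floor alone. Leave any pink look-alike of the nut2 alone.

How it is judged:
By the outcome, as a careful person would: the job done as asked, in the order asked, and still so for the second after the job is handed in, with the robot touching nothing.
It also fails if it takes over 72 s, if anything falls off the work surface, if the arm or the gripper's body presses on something with over 40 N, if the wrist force passes 120 N, or if a joint passes its speed limit or range.

## Working session

There is one attempt and no reset: what is moved stays moved. The work goes in short steps, Python scripts to look and compute and a tool call to move; the robot and the scene stay as the last step left them, time stands still between calls to the robot, and variables do not carry over. Pictures are saved under pics/ and viewed, at most 10 in all, crops included, and the job is handed in when it is done.

Besides the shell and the picture viewer there is one more tool, called after "Call:" by a JSON object that holds its "name" and its "arguments". carry_out: Moves the arm, as the interface text tells. Its arguments: {"type":"object","properties":{"plan":{"type":"array"},"squeeze":{"type":"number"}},"required":["plan"]}

```bash
ls; mkdir -p pics; python3 - <<'E'
from plant import r
import cv2,numpy as np
print(r.get_state())
for n in("scene","top","wrist"):
    print(n,r.camera_params(n))
a=r.snapshot("scene");b=r.snapshot("top")
cv2.imwrite("pics/scene.png",a[:,:,::-1]);cv2.imwrite("pics/top.png",b[:,:,::-1])
E
```

```text
pics
{'clock': 0.0, 'q': array([-1.2521632 ,  0.68995766, -0.194548  ,  1.56633036,  0.15732757,
        0.90249723, -0.21508901]), 'qd': array([-0.00022023, -0.00046296,  0.00101048, -0.00130348,  0.00080104,
        0.00193002,  0.00192432]), 'joint_torque': array([ 8.57630766e-05, -5.27558434e+01, -1.26728274e+00, -1.53436589e+01,
       -5.27780713e-02,  6.38014710e-03,  1.77228699e-04]), 'tool_pos': array([0.1754845 , 0.59920949, 0.23793097]), 'eef_rot': array([ 1.41867728e-01,  9.89885216e-01, -8.95759666e-04, -6.15458167e-05]), 'contact_force': array([-0.08579281, -0.1192441 , -0.45037417]), 'moment': array([ 0.01147516, -0.03646473,  0.05013039]), 'finger_force': 0.0, 'opening': 0.9991692693624459}
scene {'fx': 570.1638468533708, 'fy': 570.1638468533708, 'cx': 324.45162402934477, 'cy': 238.8987229414243, 'distortion': array([-0.12946222,  0.        ,  0.        ,  0.        ,  0.        ]), 'position': array([ 1.0787462 , -0.11702732,  1.04612778]), 'attitude': array([ 0.72613544,  0.63493121, -0.17961655, -0.19320346])}
top {'fx': 598.2487685754936, 'fy': 598.2487685754936, 'cx': 325.04984312226475, 'cy': 236.31236653805422, 'distortion': array([-0.03968772,  0.        ,  0.        ,  0.        ,  0.        ]), 'position': array([ 0.3226589 , -0.04551917,  1.32428611]), 'attitude': array([-0.69907398,  0.7097216 , -0.06254199,  0.06065737])}
wrist {'fx': 340.4175672840058, 'fy': 340.4175672840058, 'cx': 328.1262244304563, 'cy': 243.17240179813555, 'distortion': array([-0.04841949,  0.        ,  0.        ,  0.        ,  0.        ]), 'hand_eye': array([[ 3.09061832e-04, -9.54735817e-01, -2.97454911e-01,
         7.78190718e-02],
       [ 9.99999838e-01,  1.52743337e-04,  5.48762991e-04,
         4.19427786e-04],
       [-4.78489427e-04, -2.97455032e-01,  9.54735709e-01,
        -1.45139099e-01],
       [ 0.00000000e+00,  0.00000000e+00,  0.00000000e+00,
         1.00000000e+00]])}
```

View pics/scene.png

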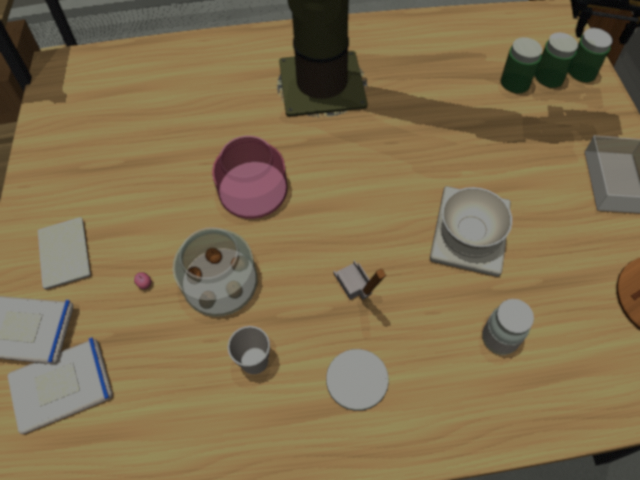

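View pics/top.png

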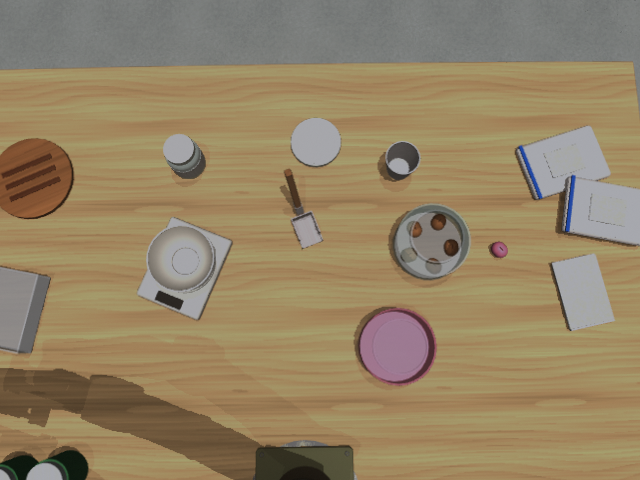

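The pictures show the jar at top-view px (431,242), with nuts at (415,229), (438,222), (451,247) and two behind the glass near (408,255), (434,262). The scoop head is at (307,230) with its handle top at (289,172). The bowl rim is at (181,259), the cup at (402,160), the lid at (316,142), and the pink decoys are the bowl-like jar and the nut on the right.

```bash
cat > h.py <<'E'
import numpy as np, cv2
from scipy.spatial.transform import Rotation as R
from plant import r
def cam(n,st=None):
    p=r.camera_params(n);K=np.array([[p['fx'],0,p['cx']],[0,p['fy'],p['cy']],[0,0,1]]);d=p['distortion']
    if n=='wrist':
        T=np.eye(4);T[:3,:3]=R.from_quat(st['eef_rot']).as_matrix();T[:3,3]=st['tool_pos'];T=T@p['hand_eye'];return K,d,T[:3,:3],T[:3,3]
    return K,d,R.from_quat(p['attitude']).as_matrix(),p['position']
def ray(c,uv):
    K,d,A,t=c;x=cv2.undistortPoints(np.array(uv,float).reshape(-1,1,2),K,d)[:,0]
    return t,np.c_[x,np.ones(len(x))]@A.T
def onz(c,uv,z):
    t,v=ray(c,uv);return t+v*((z-t[2])/v[:,2])[:,None]
def proj(c,P):
    K,d,A,t=c;return cv2.projectPoints((np.array(P,float).reshape(-1,3)-t)@A,np.zeros(3),np.zeros(3),K,d)[0][:,0]
E
python3 - <<'E'
from h import *
np.set_printoptions(precision=4,suppress=True)
c=cam('top');s=cam('scene')
a=cv2.imread('pics/top.png')
x0,x1,y0,y1=270,345,155,260
cr=cv2.resize(a[y0:y1,x0:x1],None,fx=5,fy=5,interpolation=cv2.INTER_CUBIC)
cr2=cv2.resize(a[195:290,385:480],None,fx=5,fy=5,interpolation=cv2.INTER_CUBIC)
h=max(cr.shape[0],cr2.shape[0]);pad=lambda i:cv2.copyMakeBorder(i,0,h-i.shape[0],0,0,cv2.BORDER_CONSTANT)
o=np.hstack([pad(cr),pad(cr2)]);o=cv2.resize(o,(800,int(h*800/o.shape[1])));print(o.shape, 'scale',5*800/(475+375))
cv2.imwrite('pics/crop1.png',o)
for n,uv,z in [('jar',(431,242),.06),('head',(307,230),.015),('hand',(289,172),.185),('bowl',(181,259),.085),('cup',(402,160),.085),('cup floor',(399,167),0),('lid',(316,142),.016),('cj',(180,150),.11),('pink',(397,346),.06)]:
    print(n,onz(c,[uv],z)[0])
E
```

```text
(494, 800, 3) scale 4.705882352941177
jar [ 0.5297 -0.2777  0.06  ]
head [ 0.5683 -0.0108  0.015 ]
hand [0.6533 0.019  0.185 ]
bowl [0.4973 0.2518 0.085 ]
cup [ 0.7055 -0.2189  0.085 ]
cup floor [ 0.7152 -0.2232  0.    ]
lid [ 0.7724 -0.0334  0.016 ]
cj [0.7271 0.2544 0.11  ]
pink [ 0.3112 -0.1969  0.06  ]
```

View pics/crop1.png

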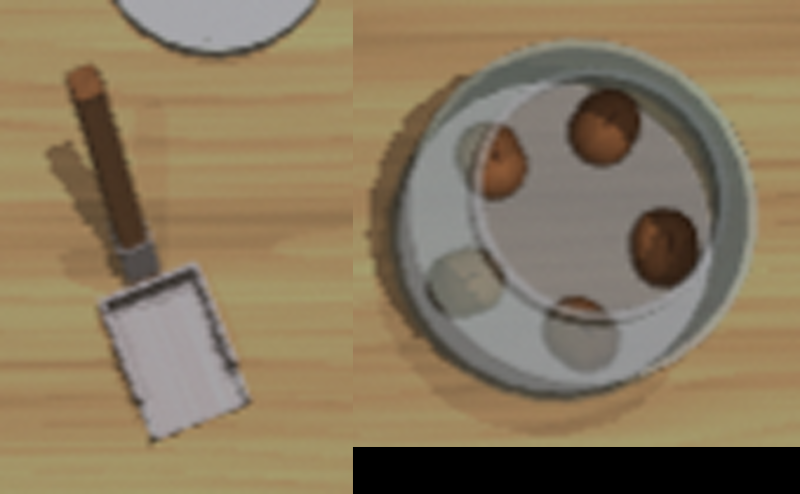

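The crop shows the scoop nose corners at (153,440) and (249,403), and its handle top at (85,80). The neck rim circle is centred near (597,200). The nuts are at about (490,160), (605,127), (665,247), (466,283), (581,332).

```bash
python3 - <<'E'
from h import *
np.set_printoptions(precision=4,suppress=True)
c=cam('top')
k=4.7059
L=lambda u,v:(u/k+270,v/k+155)
J=lambda u,v:((u-353)/k+385,v/k+195)
n=onz(c,[L(153,440),L(249,403)],.002);hw=onz(c,[L(100,303),L(198,265)],.03);ht=onz(c,[L(85,80)],.188)
print(n,hw,ht);print('width',np.linalg.norm(n[0]-n[1]),np.linalg.norm(hw[0]-hw[1]))
nm=n.mean(0);hm=hw.mean(0);x=(hm-nm)[:2];print('len',np.linalg.norm(x),'yaw',np.degrees(np.arctan2(x[1],x[0])))
x=(ht[0]-nm)[:2];print('len tot',np.linalg.norm(x),'expect ~.123','yaw',np.degrees(np.arctan2(x[1],x[0])))
print('rim ctr',onz(c,[J(597,200)],.122), 'rim edge',onz(c,[J(475,200),J(718,200),J(597,80),J(597,322)],.122))
print('outer(80mm)',onz(c,[J(400,218),J(752,218),J(575,40),J(575,396)],.07))
print('nuts',onz(c,[J(490,160),J(605,127),J(665,247),J(466,283),J(581,332)],.022))
E
```

```text
[[ 0.5288 -0.      0.002 ]
 [ 0.5459 -0.0459  0.002 ]] [[ 0.5898  0.0233  0.03  ]
 [ 0.6073 -0.0229  0.03  ]] [[0.6524 0.0207 0.188 ]]
width 0.04897628404969538 0.04940693155883087
len 0.06548545583655814 yaw 20.734602027572056
len tot 0.12309344587644623 expect ~.123 yaw 20.773117028406826
rim ctr [[ 0.5286 -0.2787  0.122 ]] rim edge [[ 0.5294 -0.2257  0.122 ]
 [ 0.5278 -0.3315  0.122 ]
 [ 0.5819 -0.2813  0.122 ]
 [ 0.4753 -0.2762  0.122 ]]
outer(80mm) [[ 0.5306 -0.1992  0.07  ]
 [ 0.5282 -0.3589  0.07  ]
 [ 0.612  -0.2823  0.07  ]
 [ 0.4487 -0.2748  0.07  ]]
nuts [[ 0.5656 -0.2485  0.022 ]
 [ 0.5807 -0.3036  0.022 ]
 [ 0.5229 -0.3291  0.022 ]
 [ 0.5073 -0.2349  0.022 ]
 [ 0.4834 -0.2877  0.022 ]]
```

```bash
cat >> h.py <<'E'
np.set_printoptions(precision=4,suppress=True)
JAR=np.array([.529,-.2785,.006])
def scoop(yaw,th,nose):   # th: nose-up deg; nose: world position of scoop_nose -> R,origin
    A=R.from_euler('ZY',[yaw,th],degrees=True).as_matrix();return A,np.array(nose)+A@[.034,0,0]
s15,c15=np.sin(np.radians(15)),np.cos(np.radians(15))
ST=np.array([[c15,0,-s15],[0,-1,0],[-s15,0,-c15]]) # tool axes in scoop frame (columns x,y,z)
def tcp(yaw,th,nose,back=0):
    A,o=scoop(yaw,th,nose);return A@ST, o+A@(np.array([.0801,0,.1547])+ST[:,2]*(.019-back))
def rel(P0,P1):  # row from pose P0 to P1 (Rm,pos)
    return np.round(R.from_matrix(P0[0].T@P1[0]).as_rotvec(),3),np.round(P0[0].T@(P1[1]-P0[1]),4)
def cur():
    s=r.get_state();return R.from_quat(s['eef_rot']).as_matrix(),s['tool_pos']
def pts():
    g=np.linspace(0,1,12);P=[]
    for y in(-.025,.025):
        for x in np.linspace(-.034,.034,24):
            for z in np.linspace(0,.014 if x<-.018 else .03,6):P.append((x,y,z))
    for y in np.linspace(-.025,.025,7):
        for x in(-.034,.034):
            for z in([0,.0025] if x<0 else np.linspace(0,.03,6)):P.append((x,y,z))
    for t in np.linspace(0,.19,60):
        for a in(-.008,.008):
            for y in(-.007,.007):P.append((.04+t*s15+a*c15,y,.005+t*c15-a*s15))
    return np.array(P)
PT=pts()
def clear(th,nx,nz):  # clearance to jar wall, nose at (nx,0,nz) in jar frame (z from table)
    A,o=scoop(0,th,(nx,0,nz));Q=PT@A.T+o;z=Q[:,2]
    rr=np.interp(z,[0,.08,.104,.122],[.075,.075,.052,.052]);rr[z>.122]=9
    return min((rr-np.hypot(Q[:,0],Q[:,1])).min(),z.min()-.006)
E
python3 - <<'E'
from h import *
nx=np.arange(-.09,.03,.001)
for th in(-40,-30,-25,-20,-15,-10,0,5,10,15,20,25,30,35):
    out=[]
    for lz in (.006,.02,.04,.06,.08,.1,.12):   # lowest-point height
        nz=lz+max(0,.068*np.sin(np.radians(th)))
        c=np.array([clear(th,x,nz+1e-6) if lz>.006 else clear(th,x,nz+.0005) for x in nx])
        ok=nx[c>=0.0]*1000; b=c.argmax(); out.append((int(ok.min().round()),int(ok.max().round()), round(c[b]*1000,1)) if len(ok) else (None,None,round(c[b]*1000,1)))
    print(th,out)
print(cur())
for b in (.1,0):
    P=tcp(20.75,0,(.5373,-.023,0),b);print(P[1],rel(cur(),P))
E
```

```text
-40 [(-61, 11, np.float64(0.5)), (-61, 4, np.float64(14.0)), (-61, -5, np.float64(26.8)), (-50, -10, np.float64(17.9)), (-39, -5, np.float64(14.6)), (-36, 20, np.float64(21.8)), (-43, 29, np.float64(26.9))]
-30 [(-63, -3, np.float64(0.5)), (-63, -7, np.float64(14.0)), (-63, -12, np.float64(24.4)), (-55, -18, np.float64(17.6)), (-45, -14, np.float64(13.2)), (-38, 9, np.float64(18.8)), (-45, 29, np.float64(27.0))]
-25 [(-64, -11, np.float64(0.5)), (-64, -13, np.float64(14.0)), (-64, -17, np.float64(22.7)), (-58, -20, np.float64(18.0)), (-48, -22, np.float64(12.5)), (-39, 0, np.float64(16.0)), (-45, 29, np.float64(26.9))]
-20 [(-65, -19, np.float64(0.5)), (-65, -20, np.float64(14.0)), (-65, -22, np.float64(21.1)), (-62, -23, np.float64(17.9)), (-52, -25, np.float64(12.5)), (-40, -13, np.float64(11.6)), (-45, 29, np.float64(26.9))]
-15 [(-67, -27, np.float64(0.5)), (-67, -27, np.float64(14.0)), (-67, -27, np.float64(19.1)), (-66, -27, np.float64(18.1)), (-53, -27, np.float64(12.2)), (-41, -21, np.float64(9.2)), (-45, 29, np.float64(26.8))]
-10 [(-68, -37, np.float64(0.5)), (-68, -36, np.
[... 1561 characters left out ...]
loat64(-16.9)), (None, None, np.float64(-16.8)), (None, None, np.float64(-10.2)), (-68, -46, np.float64(10.1)), (-90, -26, np.float64(26.9))]
35 [(None, None, np.float64(-69.9)), (None, None, np.float64(-52.7)), (None, None, np.float64(-30.5)), (None, None, np.float64(-22.7)), (None, None, np.float64(-12.3)), (-72, -50, np.float64(10.3)), (-90, -25, np.float64(26.9))]
(array([[-0.9597,  0.2809, -0.0004],
       [ 0.2809,  0.9597, -0.0016],
       [-0.0001, -0.0016, -1.    ]]), array([0.1755, 0.5993, 0.238 ]))
[0.6636 0.0249 0.2329] (array([ 0.325, -0.107,  2.477]), array([-0.6298, -0.4142,  0.0058]))
[0.6394 0.0157 0.1363] (array([ 0.325, -0.107,  2.477]), array([-0.6092, -0.4296,  0.1024]))
```

Call:
{"name": "carry_out", "arguments": {"plan": [{"rot": [0.325,-0.107,2.477],"xyz": [-0.63,-0.414,0.006],"grip": 0},{"rot": [0.325,-0.107,2.477],"xyz": [-0.63,-0.414,0.006],"grip": 0},{"rot": [0.325,-0.107,2.477],"xyz": [-0.63,-0.414,0.006],"grip": 0},{"rot": [0.325,-0.107,2.477],"xyz": [-0.63,-0.414,0.006],"grip": 0},{"rot": [0.325,-0.107,2.477],"xyz": [-0.63,-0.414,0.006],"grip": 0},{"rot": [0.325,-0.107,2.477],"xyz": [-0.63,-0.414,0.006],"grip": 0},{"rot": [0.325,-0.107,2.477],"xyz": [-0.63,-0.414,0.006],"grip": 0},{"rot": [0.325,-0.107,2.477],"xyz": [-0.63,-0.414,0.006],"grip": 0}]}}

```text
clock: 0.77
tool_pos: [0.3922, 0.3443, 0.236]
eef_rot: [0.597, 0.8, -0.065, 0.011]
contact_force: [1.2, 0.4, 0.3]
opening: 1.001
finger_force: 0.0
```

```bash
python3 - <<'E'
from h import *
print(cur(),r.get_state()['q'],rel(cur(),tcp(20.75,0,(.5373,-.023,0),.1)))
E
```

```text
(array([[-0.2873,  0.956 , -0.0596],
       [ 0.953 ,  0.2791, -0.1177],
       [-0.0959, -0.0906, -0.9913]]), array([0.3922, 0.3443, 0.236 ])) [-0.885   0.6118  0.0897  1.7748 -0.0171  0.8837 -0.5081] (array([ 0.194, -0.066,  1.481]), array([-0.3821,  0.1706,  0.0244]))
```

Call:
{"name": "carry_out", "arguments": {"plan": [{"rot": [0.194,-0.066,1.481],"xyz": [-0.382,0.171,0.024],"grip": 0},{"rot": [0.194,-0.066,1.481],"xyz": [-0.382,0.171,0.024],"grip": 0},{"rot": [0.194,-0.066,1.481],"xyz": [-0.382,0.171,0.024],"grip": 0},{"rot": [0.194,-0.066,1.481],"xyz": [-0.382,0.171,0.024],"grip": 0},{"rot": [0.194,-0.066,1.481],"xyz": [-0.382,0.171,0.024],"grip": 0},{"rot": [0.194,-0.066,1.481],"xyz": [-0.382,0.171,0.024],"grip": 0},{"rot": [0.194,-0.066,1.481],"xyz": [-0.382,0.171,0.024],"grip": 0},{"rot": [0.194,-0.066,1.481],"xyz": [-0.382,0.171,0.024],"grip": 0}]}}

```text
clock: 1.43
tool_pos: [0.6097, 0.092, 0.2335]
eef_rot: [0.903, 0.414, -0.114, 0.02]
contact_force: [1.1, 0.3, -0.5]
opening: 1.001
finger_force: 0.0
```

```bash
python3 - <<'E'
from h import *
print(cur()[1],r.get_state()['q'],rel(cur(),tcp(20.75,0,(.5373,-.023,0),.1)))
E
```

```text
[0.6097 0.092  0.2335] [-0.4503  0.8176  0.3825  1.3961 -0.1883  1.1864 -0.773 ] (array([ 0.064, -0.022,  0.49 ]), array([-0.0158,  0.0847, -0.0008]))
```

Call:
{"name": "carry_out", "arguments": {"plan": [{"rot": [0.064,-0.022,0.49],"xyz": [-0.016,0.085,-0.001],"grip": 0},{"rot": [0.064,-0.022,0.49],"xyz": [-0.016,0.085,-0.001],"grip": 0},{"rot": [0.064,-0.022,0.49],"xyz": [-0.016,0.085,-0.001],"grip": 0},{"rot": [0.064,-0.022,0.49],"xyz": [-0.016,0.085,-0.001],"grip": 0},{"rot": [0.064,-0.022,0.49],"xyz": [-0.016,0.085,-0.001],"grip": 0},{"rot": [0.064,-0.022,0.49],"xyz": [-0.016,0.085,-0.001],"grip": 0}]}}

```text
clock: 1.93
tool_pos: [0.6631, 0.0263, 0.2327]
eef_rot: [0.974, 0.183, -0.129, 0.023]
contact_force: [-0.0, 0.5, 0.6]
opening: 1.003
finger_force: 0.0
```

```bash
python3 - <<'E'
from h import *
P=tcp(20.75,0,(.5373,-.023,0),.1)
st=r.get_state();a=r.snapshot('wrist');c=cam('wrist',st)
A,o=scoop(20.75,0,(.5373,-.023,0))
b=np.ascontiguousarray(a[:,:,::-1])
for p in [(-.034,-.025,.0),(-.034,.025,.0),(.034,-.025,.03),(.034,.025,.03),(.0891,0,.1885),(.0801,0,.1547)]:
    u=proj(c,o+A@p)[0];print(p,u);cv2.circle(b,(int(u[0]),int(u[1])),3,(0,255,0),1)
cv2.imwrite('pics/w1.png',b)
print(st['tool_pos'],st['q'],rel(cur(),P),rel(cur(),tcp(20.75,0,(.5373,-.023,0),0)))
E
```

```text
(-0.034, -0.025, 0.0) [349.0688 259.3288]
(-0.034, 0.025, 0.0) [309.5138 258.9893]
(0.034, -0.025, 0.03) [353.1078 223.7607]
(0.034, 0.025, 0.03) [306.9365 223.3451]
(0.0891, 0, 0.1885) [331.9489 271.1488]
(0.0801, 0, 0.1547) [331.3771 252.3206]
[0.6631 0.0263 0.2327] [-0.3417  0.9339  0.5012  1.1734 -0.3045  1.3666 -1.0739] (array([0.001, 0.   , 0.01 ]), array([-0.0002,  0.0021,  0.0001])) (array([0.001, 0.   , 0.01 ]), array([-0.0002,  0.0021,  0.1001]))
```

View pics/w1.png

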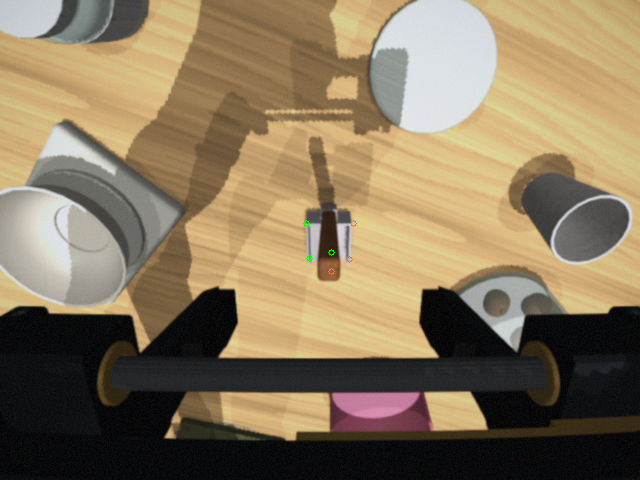

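The wrist view shows the projected marks on the scoop: heel corners at (307,223) and (353,223), handle top at (329,271). The estimate holds, so I'll descend and close.

Call:
{"name": "carry_out", "arguments": {"plan": [{"rot": [0,0,0.01],"xyz": [0,0.001,0.03],"grip": 0},{"rot": [0,0,0.01],"xyz": [0,0.001,0.06],"grip": 0},{"rot": [0,0,0.01],"xyz": [0,0.001,0.085],"grip": 0},{"rot": [0,0,0.01],"xyz": [0,0.001,0.1],"grip": 0},{"rot": [0,0,0.01],"xyz": [0,0.001,0.1],"grip": 0},{"rot": [0,0,0.01],"xyz": [0,0.001,0.1],"grip": 150},{"rot": [0,0,0.01],"xyz": [0,0.001,0.1],"grip": 255},{"rot": [0,0,0.01],"xyz": [0,0.001,0.1],"grip": 255}], "squeeze": 60}}

```text
clock: 2.65
tool_pos: [0.641, 0.0162, 0.1385]
eef_rot: [0.976, 0.177, -0.126, 0.024]
contact_force: [0.2, -0.9, -0.3]
opening: 0.794
finger_force: 0.0
```

Call:
{"name": "carry_out", "arguments": {"plan": [{"rot": [0,0,0],"xyz": [0,0,0],"grip": 255},{"rot": [0,0,0],"xyz": [0,0,0],"grip": 255},{"rot": [0,0,0],"xyz": [0,0,0],"grip": 255},{"rot": [0,0,0],"xyz": [0,0,0],"grip": 255}], "squeeze": 60}}

```text
clock: 2.98
tool_pos: [0.6398, 0.0159, 0.1372]
eef_rot: [0.976, 0.177, -0.128, 0.024]
contact_force: [-0.6, 0.7, -0.5]
opening: 0.493
finger_force: 0.0
```

```bash
python3 - <<'E'
from h import *
s=r.get_state();print(s['opening'],s['finger_force'],s['contact_force'],cur()[1],rel(cur(),tcp(20.75,0,(.5373,-.023,0),0)))
P=cur();print(rel(P,(P[0],P[1]+[0,0,.16])))
E
```

```text
0.4930206342671819 0.0 [-0.592   0.6604 -0.4894] [0.6398 0.0159 0.1372] (array([ 0.001, -0.001, -0.004]), array([-0.0002,  0.    ,  0.0009]))
(array([0., 0., 0.]), array([-0.0413,  0.0003, -0.1546]))
```

Fingers are slow; keep closing.

Call:
{"name": "carry_out", "arguments": {"plan": [{"rot": [0,0,0],"xyz": [0,0,0],"grip": 255},{"rot": [0,0,0],"xyz": [0,0,0],"grip": 255},{"rot": [0,0,0],"xyz": [0,0,0],"grip": 255},{"rot": [0,0,0],"xyz": [0,0,0],"grip": 255},{"rot": [0,0,0],"xyz": [0,0,0],"grip": 255},{"rot": [0,0,0],"xyz": [0,0,0],"grip": 255},{"rot": [0,0,0],"xyz": [0,0,0],"grip": 255},{"rot": [0,0,0],"xyz": [0,0,0],"grip": 255}], "squeeze": 60}}

```text
clock: 3.65
tool_pos: [0.6396, 0.0161, 0.1368]
eef_rot: [0.976, 0.177, -0.128, 0.024]
contact_force: [0.1, 0.8, -0.9]
opening: 0.155
finger_force: 60.0
```

Call:
{"name": "carry_out", "arguments": {"plan": [{"rot": [0,0,0],"xyz": [0,0,0],"grip": 255},{"rot": [0,0,0],"xyz": [0,0,0],"grip": 255},{"rot": [0,0,0],"xyz": [-0.002,0,-0.01],"grip": 255},{"rot": [0,0,0],"xyz": [-0.01,0,-0.04],"grip": 255},{"rot": [0,0,0],"xyz": [-0.02,0,-0.075],"grip": 255},{"rot": [0,0,0],"xyz": [-0.03,0,-0.11],"grip": 255},{"rot": [0,0,0],"xyz": [-0.039,0,-0.145],"grip": 255},{"rot": [0,0,0],"xyz": [-0.041,0,-0.155],"grip": 255}]}}

```text
clock: 4.32
tool_pos: [0.6423, 0.0151, 0.304]
eef_rot: [0.976, 0.176, -0.123, 0.026]
contact_force: [1.8, -0.7, -2.2]
opening: 0.159
finger_force: 60.0
```

```bash
python3 - <<'E'
from h import *
s=r.get_state();print(s['opening'],s['finger_force'],s['contact_force'],s['q'],cur()[1])
a=r.snapshot('wrist');cv2.imwrite('pics/w2.png',a[:,:,::-1])
c=cam('wrist',s);Rm,p=cur()
# expected scoop pts assuming rigid grasp
G=np.array([.0801,0,.1547]);
for q in [(-.034,-.025,.0),(-.034,.025,.0),(.034,-.025,.03),(.034,.025,.03),(.0891,0,.1885)]:
    t=ST.T@(np.array(q)-G)+[0,0,-.019];print(q,proj(c,p+Rm@t)[0])
E
```

```text
0.1592832496710073 59.97371178120375 [ 1.7577 -0.7034 -2.2443] [-0.3507  0.834   0.5305  1.1815 -0.2765  1.4451 -1.0753] [0.6423 0.0151 0.304 ]
(-0.034, -0.025, 0.0) [354.0834 292.9955]
(-0.034, 0.025, 0.0) [303.393  293.0058]
(0.034, -0.025, 0.03) [359.9727 252.7024]
(0.034, 0.025, 0.03) [297.8054 252.7119]
(0.0891, 0, 0.1885) [330.1537 383.1281]
```

View pics/w2.png

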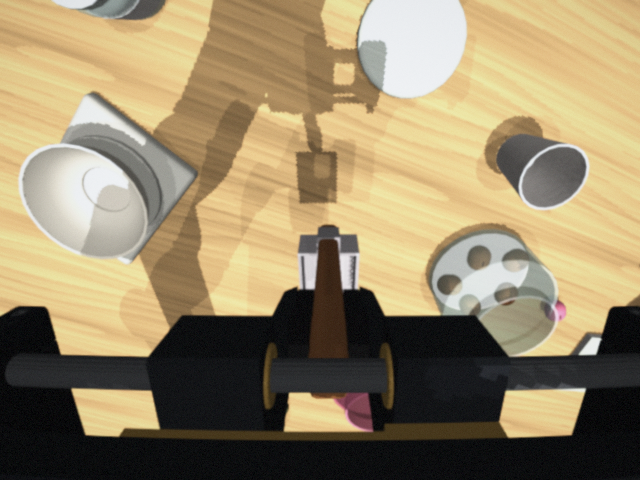

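The wrist view shows the scoop held, with heel wall top corners near (298,236) and (358,236) against 252.7 expected. So the scoop pitched nose-down a little in the grip. I'll measure that and check for creep.

```bash
cat >> h.py <<'E'
G=np.array([.0801,0,.1547])
def in_tool(q,phi):  # phi deg: nose-up slip of scoop in grip (pivot at grip point)
    B=R.from_euler('y',phi,degrees=True).as_matrix()
    return ST.T@(B@(np.array(q)-G))+[0,0,-.019]
def slip(save=None):
    s=r.get_state();a=r.snapshot('wrist');g=cv2.cvtColor(a,cv2.COLOR_RGB2GRAY).astype(float)
    if save:cv2.imwrite(save,a[:,:,::-1])
    c=cam('wrist',s);Rm,p=R.from_quat(s['eef_rot']).as_matrix(),s['tool_pos']
    pr=[(f,proj(c,p+Rm@in_tool((.034,0,.03),f))[0][1]) for f in np.arange(-30,31,2)]
    return a,pr
E
python3 - <<'E'
from h import *
import time
for k in range(2):
    a,pr=slip()
    print([int(x) for x in cv2.cvtColor(a,cv2.COLOR_RGB2GRAY)[225:256,303:312].mean(1)])
    print([int(x) for x in cv2.cvtColor(a,cv2.COLOR_RGB2GRAY)[225:256,345:354].mean(1)])
print([(int(f),round(float(v),1)) for f,v in pr])
print(r.get_state()['clock'],r.get_state()['tool_pos'])
E
```

```text
[192, 191, 190, 191, 191, 190, 194, 201, 196, 159, 108, 86, 85, 85, 86, 86, 83, 84, 86, 87, 85, 85, 85, 86, 87, 87, 89, 110, 156, 193, 202]
[215, 214, 213, 211, 212, 213, 216, 215, 199, 152, 103, 89, 87, 86, 87, 86, 86, 87, 88, 89, 87, 87, 88, 88, 87, 87, 93, 126, 173, 202, 204]
[193, 192, 190, 190, 191, 190, 193, 199, 197, 163, 110, 88, 85, 85, 85, 84, 86, 84, 85, 86, 85, 84, 87, 87, 86, 88, 91, 111, 158, 196, 206]
[215, 214, 212, 210, 211, 214, 216, 217, 201, 152, 105, 89, 87, 86, 86, 87, 86, 86, 89, 89, 86, 86, 88, 88, 88, 87, 93, 125, 172, 203, 203]
[(-30, 168.8), (-28, 174.5), (-26, 180.3), (-24, 186.0), (-22, 191.7), (-20, 197.3), (-18, 203.0), (-16, 208.6), (-14, 214.3), (-12, 219.9), (-10, 225.5), (-8, 231.1), (-6, 236.7), (-4, 242.3), (-2, 247.9), (0, 253.6), (2, 259.2), (4, 264.8), (6, 270.5), (8, 276.1), (10, 281.8), (12, 287.5), (14, 293.2), (16, 299.0), (18, 304.7), (20, 310.5), (22, 316.4), (24, 322.2), (26, 328.2), (28, 334.1), (30, 340.1)]
4.4667 [0.64   0.0164 0.2973]
```

```bash
cat >> h.py <<'E'
YAW=11.4
def J(nx,nz,th,yaw=YAW):
    a=np.radians(yaw);return tcp(yaw,th,(JAR[0]+nx*np.cos(a),JAR[1]+nx*np.sin(a),nz))
E
python3 - <<'E'
from h import *
s=r.get_state();c=cam('wrist',s);Rm,p=cur()
for f in(-6,0):print([proj(c,p+Rm@in_tool(q,f))[0] for q in((.034,0,0),(.034,0,.03))])
a=J(-.022,.15,-30);print(a[1],rel(cur(),a))
E
```

```text
[array([329.1287, 215.6778]), array([329.2093, 236.7173])]
[array([329.1043, 234.4199]), array([329.1891, 253.5541])]
[ 0.5333 -0.2776  0.3227] (array([0.002, 0.521, 0.161]), array([-0.2026,  0.238 ,  0.0282]))
```

No slip: the predicted wall edges at rows 234.4 and 253.6 match. Moving over the jar.

Call:
{"name": "carry_out", "arguments": {"plan": [{"rot": [0,0.02,0.01],"xyz": [-0.007,0.008,0.001],"grip": 255},{"rot": [0,0.1,0.03],"xyz": [-0.03,0.036,0.003],"grip": 255},{"rot": [0.001,0.18,0.06],"xyz": [-0.055,0.066,0.006],"grip": 255},{"rot": [0.001,0.27,0.09],"xyz": [-0.082,0.098,0.01],"grip": 255},{"rot": [0.001,0.36,0.11],"xyz": [-0.11,0.13,0.014],"grip": 255},{"rot": [0.002,0.43,0.13],"xyz": [-0.14,0.163,0.018],"grip": 255},{"rot": [0.002,0.49,0.15],"xyz": [-0.168,0.196,0.023],"grip": 255},{"rot": [0.002,0.521,0.161],"xyz": [-0.19,0.222,0.027],"grip": 255}]}}

```text
clock: 5.13
tool_pos: [0.535, -0.2592, 0.3182]
eef_rot: [0.987, 0.097, 0.128, -0.014]
contact_force: [0.7, -0.4, -2.1]
opening: 0.156
finger_force: 60.0
```

```bash
python3 - <<'E'
from h import *
print(r.get_state()['q'],rel(cur(),J(-.022,.15,-30)))
E
```

```text
[ 0.2176  0.5033  0.3889  1.7744 -0.528   0.7721 -0.4699] (array([-0.002,  0.004, -0.003]), array([-0.0039,  0.0177, -0.0057]))
```

Call:
{"name": "carry_out", "arguments": {"plan": [{"rot": [0,0,0],"xyz": [-0.004,0.01,-0.003],"grip": 255},{"rot": [0,0,0],"xyz": [-0.004,0.017,-0.005],"grip": 255},{"rot": [0,0,0],"xyz": [-0.004,0.018,-0.005],"grip": 255}]}}

```text
clock: 5.38
tool_pos: [0.5373, -0.2774, 0.3228]
eef_rot: [0.987, 0.098, 0.128, -0.014]
contact_force: [0.8, 0.5, -2.6]
opening: 0.15
finger_force: 60.0
```

```bash
python3 - <<'E'
from h import *
s=r.get_state();c=cam('wrist',s);Rm,p=cur();a=r.snapshot('wrist')
b=np.ascontiguousarray(a[:,:,::-1])
q=[(-.034,-.025,.0),(-.034,.025,.0),(.034,-.025,.03),(.034,.025,.03)]
for x in q:
    u=proj(c,p+Rm@in_tool(x,0))[0];cv2.circle(b,tuple(int(v) for v in u),3,(0,255,0),1)
for k in range(36):
    t=k*np.pi/18
    for rad,z in((.052,.122),(.075,.006)):
        u=proj(c,[JAR[0]+rad*np.cos(t),JAR[1]+rad*np.sin(t),z])[0];cv2.circle(b,tuple(int(v) for v in u),1,(0,0,255),-1)
cv2.imwrite('pics/w3.png',b)
P=cur();print(rel(P,J(-.022,.15,-30)))
for n,z in((-.022,.12),(-.022,.09),(-.021,.05),(-.02,.02),(-.019,.01)):print(n,z,rel(P,J(n,z,-30)))
E
```

```text
(array([-0.003,  0.003,  0.001]), array([-0.0052,  0.0011, -0.0013]))
-0.022 0.12 (array([-0.003,  0.003,  0.001]), array([-0.0129,  0.0012,  0.0278]))
-0.022 0.09 (array([-0.003,  0.003,  0.001]), array([-0.0206,  0.0012,  0.0568]))
-0.021 0.05 (array([-0.003,  0.003,  0.001]), array([-0.0298,  0.0013,  0.0957]))
-0.02 0.02 (array([-0.003,  0.003,  0.001]), array([-0.0365,  0.0014,  0.1249]))
-0.019 0.01 (array([-0.003,  0.003,  0.001]), array([-0.0381,  0.0014,  0.1349]))
```

View pics/w3.png

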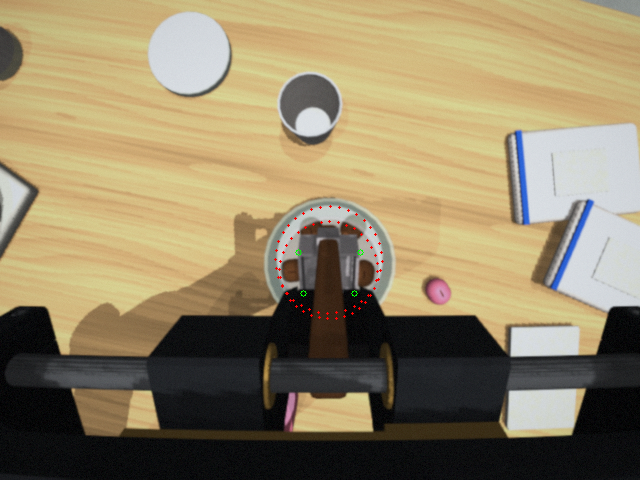

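The view shows the scoop centred over the jar neck (ring centre about (329,265)), with nuts at both sides, (290,270) and (365,272), and two at the top near (310,228) and (350,228). Descending.

Call:
{"name": "carry_out", "arguments": {"plan": [{"rot": [-0.003,0.003,0],"xyz": [-0.006,0.001,0.003],"grip": 255},{"rot": [-0.003,0.003,0],"xyz": [-0.012,0.001,0.025],"grip": 255},{"rot": [-0.003,0.003,0],"xyz": [-0.018,0.001,0.048],"grip": 255},{"rot": [-0.003,0.003,0],"xyz": [-0.023,0.001,0.068],"grip": 255},{"rot": [-0.003,0.003,0],"xyz": [-0.028,0.001,0.088],"grip": 255},{"rot": [-0.003,0.003,0],"xyz": [-0.032,0.001,0.105],"grip": 255},{"rot": [-0.003,0.003,0],"xyz": [-0.035,0.001,0.12],"grip": 255},{"rot": [-0.003,0.003,0],"xyz": [-0.037,0.001,0.128],"grip": 255}]}}

```text
clock: 6.1
tool_pos: [0.5352, -0.2749, 0.1884]
eef_rot: [0.986, 0.1, 0.129, -0.014]
contact_force: [0.0, 0.6, -2.6]
opening: 0.154
finger_force: 60.0
```

Call:
{"name": "carry_out", "arguments": {"plan": [{"rot": [0,0,0],"xyz": [0,0,0],"grip": 255},{"rot": [0,0,0],"xyz": [0,0,0],"grip": 255}]}}

```text
clock: 6.27
tool_pos: [0.5357, -0.2771, 0.1909]
eef_rot: [0.986, 0.099, 0.131, -0.012]
contact_force: [0.8, -0.1, -1.6]
opening: 0.152
finger_force: 60.0
```

```bash
cat >> h.py <<'E'
def nose():
    Rm,p=cur();n=p+Rm@in_tool((-.034,0,0),0);d=n-JAR;a=np.radians(YAW)
    return 'nose jar-frame fwd,lat,z(table): %.4f %.4f %.4f'%(d[0]*np.cos(a)+d[1]*np.sin(a),-d[0]*np.sin(a)+d[1]*np.cos(a),n[2])
E
python3 - <<'E'
from h import *
P=cur();s=r.get_state();print(s['contact_force'],nose())
for n,z,th in((-.019,.009,-30),(-.03,.009,-27),(-.042,.009,-22),(-.054,.009,-18),(-.064,.009,-15),(-.066,.009,-14)):print(n,z,rel(P,J(n,z,th)))
E
```

```text
[ 0.7509 -0.0936 -1.5995] nose jar-frame fwd,lat,z(table): -0.0193 -0.0004 0.0182
-0.019 0.009 (array([ 0.002, -0.001,  0.002]), array([-0.0019, -0.    ,  0.0091]))
-0.03 0.009 (array([ 0.002, -0.054,  0.002]), array([-0.0042, -0.    ,  0.0101]))
-0.042 0.009 (array([ 0.002, -0.141,  0.002]), array([-0.0025, -0.    ,  0.0144]))
-0.054 0.009 (array([ 0.002, -0.211,  0.002]), array([-0.004 , -0.    ,  0.0181]))
-0.064 0.009 (array([ 0.002, -0.263,  0.002]), array([-0.0064, -0.    ,  0.021 ]))
-0.066 0.009 (array([ 0.002, -0.281,  0.002]), array([-0.0059, -0.    ,  0.0224]))
```

Call:
{"name": "carry_out", "arguments": {"plan": [{"rot": [0,0,0],"xyz": [-0.001,0,0.004],"grip": 255},{"rot": [0,0,0],"xyz": [-0.002,0,0.008],"grip": 255},{"rot": [0,0,0],"xyz": [-0.002,0,0.011],"grip": 255},{"rot": [0,0,0],"xyz": [-0.002,0,0.011],"grip": 255}]}}

```text
clock: 6.6
tool_pos: [0.5363, -0.2781, 0.1799]
eef_rot: [0.986, 0.098, 0.131, -0.012]
contact_force: [-0.2, -0.2, -1.7]
opening: 0.155
finger_force: 60.0
```

```bash
python3 - <<'E'
from h import *
P=cur();s=r.get_state();print(s['contact_force'],nose())
for n,z,th in((-.019,.007,-30),(-.03,.007,-27),(-.042,.007,-22),(-.054,.007,-18),(-.064,.007,-15),(-.067,.007,-14)):print(n,z,rel(P,J(n,z,th)))
E
```

```text
[-0.2075 -0.2364 -1.6847] nose jar-frame fwd,lat,z(table): -0.0188 -0.0015 0.0072
-0.019 0.007 (array([ 0.003, -0.002,  0.   ]), array([ 0.0001, -0.0011,  0.0003]))
-0.03 0.007 (array([ 0.003, -0.054,  0.   ]), array([-0.0023, -0.0011,  0.0013]))
-0.042 0.007 (array([ 0.003, -0.142,  0.   ]), array([-0.0006, -0.0011,  0.0056]))
-0.054 0.007 (array([ 0.003, -0.211, -0.   ]), array([-0.002 , -0.0011,  0.0093]))
-0.064 0.007 (array([ 0.003, -0.264, -0.   ]), array([-0.0044, -0.0011,  0.0122]))
-0.067 0.007 (array([ 0.003, -0.281, -0.   ]), array([-0.0049, -0.0011,  0.0134]))
```

Call:
{"name": "carry_out", "arguments": {"plan": [{"rot": [0,-0.03,0],"xyz": [-0.001,-0.001,0.001],"grip": 255},{"rot": [0,-0.055,0],"xyz": [-0.002,-0.001,0.0015],"grip": 255},{"rot": [0,-0.1,0],"xyz": [-0.0015,-0.001,0.0035],"grip": 255},{"rot": [0,-0.142,0],"xyz": [-0.001,-0.001,0.0056],"grip": 255},{"rot": [0,-0.175,0],"xyz": [-0.0015,-0.001,0.0075],"grip": 255},{"rot": [0,-0.211,0],"xyz": [-0.002,-0.001,0.0093],"grip": 255},{"rot": [0,-0.211,0],"xyz": [-0.002,-0.001,0.0093],"grip": 255}]}}

```text
clock: 7.18
tool_pos: [0.5387, -0.2759, 0.1703]
eef_rot: [0.995, 0.101, 0.027, -0.001]
contact_force: [-0.1, -0.3, -2.5]
opening: 0.154
finger_force: 60.0
```

```bash
python3 - <<'E'
from h import *
P=cur();s=r.get_state();print(s['contact_force'],nose())
for n,z,th in((-.054,.007,-18),(-.06,.007,-16),(-.064,.007,-15),(-.068,.007,-12)):print(n,z,rel(P,J(n,z,th)))
a=r.snapshot('top');b=r.snapshot('scene')
f=lambda i:cv2.resize(i[:,:,::-1],(400,400),interpolation=cv2.INTER_CUBIC)
cv2.imwrite('pics/ts.png',np.hstack([f(a[190:300,375:485]),f(b[220:330,160:270])]))
E
```

```text
[-0.1097 -0.2511 -2.4541] nose jar-frame fwd,lat,z(table): -0.0516 -0.0000 0.0068
-0.054 0.007 (array([ 0.003, -0.001,  0.003]), array([-0.0023,  0.0007, -0.0003]))
-0.06 0.007 (array([ 0.003, -0.036,  0.003]), array([-0.0027,  0.0007,  0.002 ]))
-0.064 0.007 (array([ 0.003, -0.053,  0.003]), array([-0.004 ,  0.0006,  0.0031]))
-0.068 0.007 (array([ 0.003, -0.106,  0.003]), array([0.0001, 0.0006, 0.0072]))
```

View pics/ts.png

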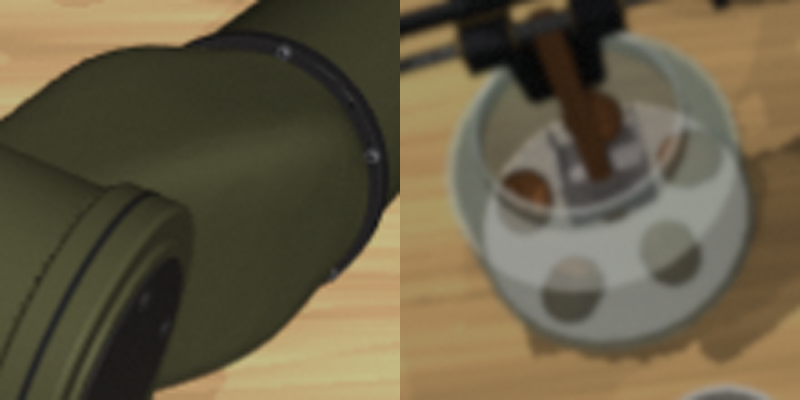

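The top view is blocked by the arm. The scene view shows nut4 at the scoop's nose, (597,115), with the others clear. Finishing the push, then levelling.

Call:
{"name": "carry_out", "arguments": {"plan": [{"rot": [0,0,0],"xyz": [-0.0025,0.0005,0],"grip": 255},{"rot": [0,-0.036,0],"xyz": [-0.003,0.0005,0.002],"grip": 255},{"rot": [0,-0.053,0],"xyz": [-0.004,0.0005,0.003],"grip": 255},{"rot": [0,-0.08,0],"xyz": [-0.002,0.0005,0.005],"grip": 255},{"rot": [0,-0.106,0],"xyz": [-0.001,0.0005,0.007],"grip": 255},{"rot": [0,-0.106,0],"xyz": [-0.001,0.0005,0.007],"grip": 255}]}}

```text
clock: 7.78
tool_pos: [0.5407, -0.277, 0.1641]
eef_rot: [0.995, 0.101, -0.023, 0.005]
contact_force: [5.7, 1.5, 0.6]
opening: 0.155
finger_force: 60.0
```

```bash
python3 - <<'E'
from h import *
P=cur();s=r.get_state();print(s['contact_force'],nose())
for n,lz,th in((-.068,.007,-12),(-.067,.008,-6),(-.066,.008,0),(-.067,.018,4),(-.066,.028,6)):print(n,lz,th,rel(P,J(n,lz+max(0,.068*np.sin(np.radians(th))),th)))
a,pr=slip();b=r.snapshot('scene')
f=lambda i:cv2.resize(i[:,:,::-1],(400,400),interpolation=cv2.INTER_CUBIC)
cv2.imwrite('pics/ts2.png',np.hstack([f(a[180:340,250:410]),f(b[220:330,160:270])]))
E
```

```text
[5.6749 1.4762 0.6208] nose jar-frame fwd,lat,z(table): -0.0657 -0.0018 0.0076
-0.068 0.007 -12 (array([ 0.005, -0.006,  0.003]), array([-0.0013, -0.0008,  0.0011]))
-0.067 0.008 -6 (array([ 0.005, -0.111,  0.002]), array([ 0.016 , -0.0008,  0.0083]))
-0.066 0.008 0 (array([ 0.005, -0.215,  0.002]), array([ 0.0323, -0.0008,  0.0183]))
-0.067 0.018 4 (array([ 0.006, -0.285,  0.002]), array([ 0.0402, -0.0007,  0.0111]))
-0.066 0.028 6 (array([ 0.006, -0.32 ,  0.002]), array([ 0.0452, -0.0007,  0.0027]))
```

View pics/ts2.png

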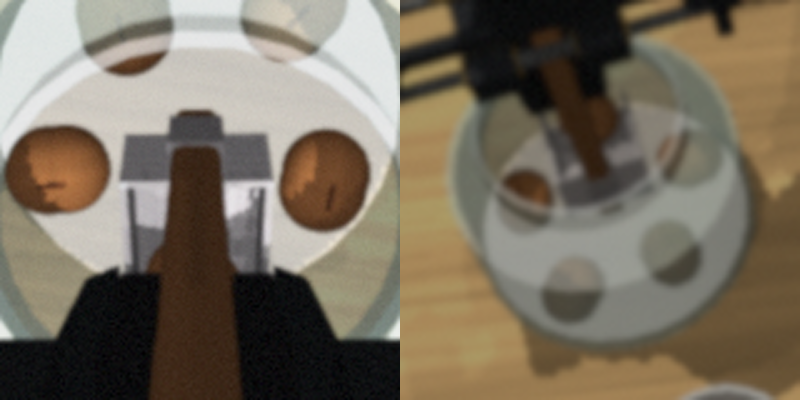

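The nut now sits in the tray: brown edges show either side of the handle at (160,260) and (235,260), and the wall contact is about 6 N. Levelling and lifting.

Call:
{"name": "carry_out", "arguments": {"plan": [{"rot": [0.003,-0.05,0.002],"xyz": [0.008,-0.001,0.004],"grip": 255},{"rot": [0.004,-0.111,0.002],"xyz": [0.016,-0.001,0.008],"grip": 255},{"rot": [0.005,-0.16,0.002],"xyz": [0.024,-0.001,0.013],"grip": 255},{"rot": [0.005,-0.215,0.002],"xyz": [0.032,-0.001,0.018],"grip": 255},{"rot": [0.005,-0.25,0.002],"xyz": [0.036,-0.001,0.015],"grip": 255},{"rot": [0.006,-0.285,0.002],"xyz": [0.04,-0.001,0.011],"grip": 255},{"rot": [0.006,-0.32,0.002],"xyz": [0.045,-0.001,0.003],"grip": 255},{"rot": [0.006,-0.32,0.002],"xyz": [0.045,-0.001,0.003],"grip": 255}]}}

```text
clock: 8.55
tool_pos: [0.5826, -0.2673, 0.1579]
eef_rot: [0.978, 0.098, -0.183, 0.017]
contact_force: [0.6, 0.5, -2.1]
opening: 0.154
finger_force: 60.0
```

```bash
python3 - <<'E'
from h import *
P=cur();s=r.get_state();print(s['contact_force'],s['moment'],nose(),R.from_matrix(P[0]@ST.T).as_euler('ZYX',degrees=True))
a,pr=slip();
g=cv2.cvtColor(a,cv2.COLOR_RGB2GRAY)
print([int(x) for x in g[225:265,345:354].mean(1)])
print([(int(f),round(float(v),1)) for f,v in pr if abs(f)<13])
cv2.imwrite('pics/w4.png',cv2.resize(a[180:340,230:430,::-1],(600,480),interpolation=cv2.INTER_CUBIC))
E
```

```text
[ 0.5665  0.5089 -2.0898] [ 0.1279 -0.6401 -0.0212] nose jar-frame fwd,lat,z(table): -0.0684 0.0007 0.0341 [11.3933  6.1863  0.1349]
[231, 231, 231, 231, 230, 227, 215, 192, 173, 152, 132, 122, 117, 116, 117, 117, 117, 118, 117, 118, 118, 117, 118, 117, 123, 144, 171, 186, 203, 218, 223, 222, 220, 212, 196, 186, 188, 185, 175, 163]
[(-12, 219.9), (-10, 225.5), (-8, 231.1), (-6, 236.7), (-4, 242.3), (-2, 247.9), (0, 253.5), (2, 259.2), (4, 264.8), (6, 270.5), (8, 276.1), (10, 281.8), (12, 287.5)]
```

View pics/w4.png

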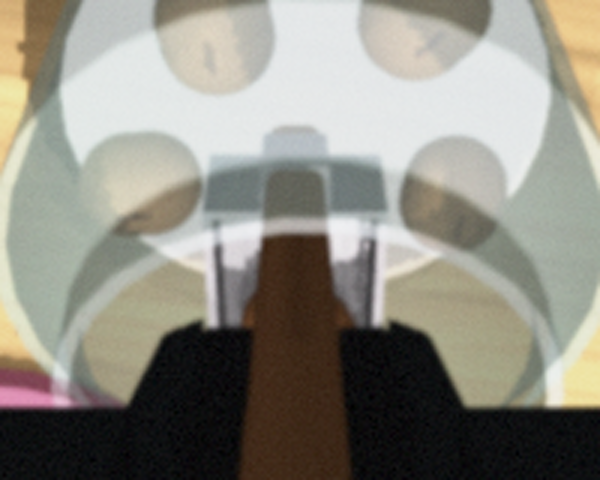

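The nut is still aboard (brown edges at (250,310) and (345,310)), the other four are in the jar, and the slip is only about 1°. Lifting out.

```bash
python3 - <<'E'
from h import *
P=cur()
for n,lz,th in((-.066,.035,6),(-.063,.045,7),(-.058,.055,7),(-.053,.065,6),(-.049,.074,5),(-.047,.082,5),(-.044,.091,5),(-.042,.1,6)):
  e=th-1;print(n,lz,th,round(clear(e,n,lz+.068*np.sin(np.radians(e)))*1000,1),rel(P,J(n,lz+.068*np.sin(np.radians(th)),th)))
E
```

```text
-0.066 0.035 6 4.4 (array([-0.003,  0.003, -0.001]), array([ 0.0002, -0.    , -0.0092]))
-0.063 0.045 7 4.0 (array([-0.003, -0.014, -0.001]), array([ 0.0018, -0.0001, -0.0194]))
-0.058 0.055 7 3.7 (array([-0.003, -0.014, -0.001]), array([ 0.0028, -0.0001, -0.0306]))
-0.053 0.065 6 3.0 (array([-0.003,  0.003, -0.001]), array([ 0.0015, -0.0001, -0.0419]))
-0.049 0.074 5 3.0 (array([-0.003,  0.021, -0.001]), array([-0.0004, -0.0001, -0.0518]))
-0.047 0.082 5 2.8 (array([-0.003,  0.021, -0.001]), array([-0.0014, -0.0002, -0.06  ]))
-0.044 0.091 5 1.9 (array([-0.003,  0.021, -0.001]), array([-0.0019, -0.0002, -0.0694]))
-0.042 0.1 6 3.1 (array([-0.003,  0.003, -0.001]), array([-0.0009, -0.0002, -0.0785]))
```

Call:
{"name": "carry_out", "arguments": {"plan": [{"rot": [-0.002,0.003,0],"xyz": [0,0,-0.009],"grip": 255},{"rot": [-0.002,-0.014,0],"xyz": [0.002,0,-0.0195],"grip": 255},{"rot": [-0.002,-0.014,0],"xyz": [0.003,0,-0.0305],"grip": 255},{"rot": [-0.002,0.003,0],"xyz": [0.0015,0,-0.042],"grip": 255},{"rot": [-0.002,0.02,0],"xyz": [-0.0005,0,-0.052],"grip": 255},{"rot": [-0.002,0.02,0],"xyz": [-0.0015,0,-0.06],"grip": 255},{"rot": [-0.002,0.02,0],"xyz": [-0.002,0,-0.066],"grip": 255}]}}

```text
clock: 9.18
tool_pos: [0.5999, -0.2648, 0.2211]
eef_rot: [0.98, 0.095, -0.175, 0.016]
contact_force: [-4.9, -0.8, -18.7]
opening: 0.154
finger_force: 60.0
```

```bash
python3 - <<'E'
from h import *
P=cur();s=r.get_state();print(s['contact_force'],nose(),R.from_matrix(P[0]@ST.T).as_euler('ZYX',degrees=True))
a,pr=slip();g=cv2.cvtColor(a,cv2.COLOR_RGB2GRAY)
print([int(x) for x in g[225:265,345:354].mean(1)])
for n,lz,th in((-.0445,.089,5.5),(-.042,.1,7),(-.041,.11,9),(-.041,.125,11),(-.041,.14,12),(-.04,.16,12)):
  print(n,lz,th,rel(P,J(n,lz+.068*np.sin(np.radians(th)),th)))
E
```

```text
[ -4.8989  -0.832  -18.6703] nose jar-frame fwd,lat,z(table): -0.0490 0.0003 0.0953 [11.0679  5.2812  0.0561]
[200, 198, 194, 183, 153, 108, 88, 85, 84, 84, 84, 85, 83, 83, 86, 86, 83, 84, 85, 86, 86, 85, 97, 143, 194, 215, 211, 196, 184, 178, 179, 185, 190, 195, 191, 188, 185, 177, 164, 160]
-0.0445 0.089 5.5 (array([-0.003, -0.004, -0.005]), array([ 0.0048, -0.0006, -0.0015]))
-0.042 0.1 7 (array([-0.003, -0.03 , -0.005]), array([ 0.0069, -0.0006, -0.0124]))
-0.041 0.11 9 (array([-0.003, -0.065, -0.005]), array([ 0.009 , -0.0007, -0.0216]))
-0.041 0.125 11 (array([-0.003, -0.1  , -0.005]), array([ 0.0083, -0.0007, -0.035 ]))
-0.041 0.14 12 (array([-0.003, -0.117, -0.005]), array([ 0.0054, -0.0007, -0.0486]))
-0.04 0.16 12 (array([-0.003, -0.117, -0.005]), array([-0.0006, -0.0007, -0.0677]))
```

Nose caught the shoulder lightly (19 N). Back off, shift towards heel, then rise.

Call:
{"name": "carry_out", "arguments": {"plan": [{"rot": [0,0,0],"xyz": [0.002,0,0.006],"grip": 255},{"rot": [0,0,0],"xyz": [0.004,0,0.006],"grip": 255},{"rot": [0,0,0],"xyz": [0.005,0,0.004],"grip": 255},{"rot": [0,0,0],"xyz": [0.005,0,0.004],"grip": 255}]}}

```text
clock: 9.57
tool_pos: [0.6047, -0.263, 0.2147]
eef_rot: [0.98, 0.096, -0.176, 0.017]
contact_force: [-0.8, 0.4, -1.7]
opening: 0.15
finger_force: 60.0
```

```bash
python3 - <<'E'
from h import *
P=cur();s=r.get_state();print(s['contact_force'],nose(),R.from_matrix(P[0]@ST.T).as_euler('ZYX',degrees=True))
a,pr=slip();g=cv2.cvtColor(a,cv2.COLOR_RGB2GRAY)
cv2.imwrite('pics/w5.png',cv2.resize(a[180:340,230:430,::-1],(600,480),interpolation=cv2.INTER_CUBIC))
print([int(x) for x in g[225:265,345:354].mean(1)])
for n,lz,th in((-.0445,.084,5.5),(-.043,.09,5.5),(-.041,.1,6),(-.041,.11,7),(-.041,.125,9),(-.041,.14,11),(-.04,.16,11)):
  print(n,lz,th,rel(P,J(n,lz+.068*np.sin(np.radians(th)),th)))
E
```

```text
[-0.8287  0.3879 -1.658 ] nose jar-frame fwd,lat,z(table): -0.0441 0.0007 0.0890 [11.239   5.3142  0.0668]
[197, 195, 197, 205, 216, 217, 202, 180, 141, 102, 84, 83, 82, 83, 84, 85, 85, 84, 83, 84, 85, 84, 83, 90, 127, 182, 213, 205, 181, 179, 184, 187, 186, 189, 184, 171, 162, 164, 169, 168]
-0.0445 0.084 5.5 (array([-0.002, -0.003, -0.002]), array([-0.0004,  0.0002, -0.0011]))
-0.043 0.09 5.5 (array([-0.002, -0.003, -0.002]), array([-0.001 ,  0.0002, -0.0072]))
-0.041 0.1 6 (array([-0.002, -0.012, -0.002]), array([-0.0014,  0.0002, -0.0172]))
-0.041 0.11 7 (array([-0.002, -0.029, -0.002]), array([-0.0026,  0.0002, -0.0264]))
-0.041 0.125 9 (array([-0.002, -0.064, -0.002]), array([-0.0031,  0.0001, -0.04  ]))
-0.041 0.14 11 (array([-0.002, -0.099, -0.002]), array([-0.0038,  0.0001, -0.0533]))
-0.04 0.16 11 (array([-0.002, -0.099, -0.002]), array([-0.0098,  0.0001, -0.0724]))
```

Call:
{"name": "carry_out", "arguments": {"plan": [{"rot": [-0.002,-0.003,-0.002],"xyz": [0,0,-0.004],"grip": 255},{"rot": [-0.002,-0.003,-0.002],"xyz": [0,0,-0.008],"grip": 255},{"rot": [-0.002,-0.008,-0.002],"xyz": [0,0,-0.012],"grip": 255},{"rot": [-0.002,-0.012,-0.002],"xyz": [-0.0005,0,-0.016],"grip": 255},{"rot": [-0.002,-0.012,-0.002],"xyz": [-0.0005,0,-0.016],"grip": 255}]}}

```text
clock: 10.03
tool_pos: [0.6108, -0.2625, 0.2312]
eef_rot: [0.979, 0.098, -0.18, 0.019]
contact_force: [0.9, -0.1, -1.9]
opening: 0.155
finger_force: 60.0
```

```bash
python3 - <<'E'
from h import *
P=cur();s=r.get_state();print(s['contact_force'],nose(),R.from_matrix(P[0]@ST.T).as_euler('ZYX',degrees=True))
for n,lz,th in((-.041,.1,6),(-.041,.11,7),(-.041,.125,9),(-.041,.14,11),(-.04,.16,11)):
  print(n,lz,th,rel(P,J(n,lz+.068*np.sin(np.radians(th)),th)))
E
```

```text
[ 0.8802 -0.0534 -1.9174] nose jar-frame fwd,lat,z(table): -0.0391 -0.0007 0.1066 [11.4022  5.8246 -0.1084]
-0.041 0.1 6 (array([ 0.002, -0.003, -0.   ]), array([-0.0015, -0.0005,  0.0004]))
-0.041 0.11 7 (array([ 0.002, -0.021, -0.   ]), array([-0.0027, -0.0004, -0.0088]))
-0.041 0.125 9 (array([ 0.002, -0.055, -0.001]), array([-0.0033, -0.0004, -0.0223]))
-0.041 0.14 11 (array([ 0.002, -0.09 , -0.001]), array([-0.0041, -0.0004, -0.0357]))
-0.04 0.16 11 (array([ 0.002, -0.09 , -0.001]), array([-0.0103, -0.0003, -0.0547]))
```

Free. Continue up with slightly more nose-up.

Call:
{"name": "carry_out", "arguments": {"plan": [{"rot": [0,-0.01,0],"xyz": [-0.002,0,-0.004],"grip": 255},{"rot": [0,-0.02,0],"xyz": [-0.003,0,-0.009],"grip": 255},{"rot": [0,-0.035,0],"xyz": [-0.003,0,-0.016],"grip": 255},{"rot": [0,-0.055,0],"xyz": [-0.003,0,-0.023],"grip": 255},{"rot": [0,-0.09,0],"xyz": [-0.004,0,-0.036],"grip": 255},{"rot": [0,-0.09,0],"xyz": [-0.01,0,-0.055],"grip": 255},{"rot": [0,-0.09,0],"xyz": [-0.014,0,-0.066],"grip": 255},{"rot": [0,-0.09,0],"xyz": [-0.014,0,-0.066],"grip": 255}]}}

```text
clock: 10.7
tool_pos: [0.621, -0.2614, 0.2999]
eef_rot: [0.97, 0.096, -0.223, 0.025]
contact_force: [0.4, -0.4, -1.7]
opening: 0.157
finger_force: 60.0
```

```bash
python3 - <<'E'
from h import *
P=cur();s=r.get_state();print(s['contact_force'],nose(),R.from_matrix(P[0]@ST.T).as_euler('ZYX',degrees=True),s['q'])
a,pr=slip();b=r.snapshot('scene');t=r.snapshot('top')
f=lambda i:cv2.resize(i[:,:,::-1],(400,400),interpolation=cv2.INTER_CUBIC)
cv2.imwrite('pics/ts3.png',np.hstack([f(a[180:340,250:410]),f(b[180:340,160:320])]))
E
```

```text
[ 0.4476 -0.4054 -1.682 ] nose jar-frame fwd,lat,z(table): -0.0394 -0.0020 0.1866 [11.3375 10.8739 -0.2861] [ 0.0332  1.0227  0.6783  0.8785 -0.2682  1.7229 -0.8312]
```

View pics/ts3.png

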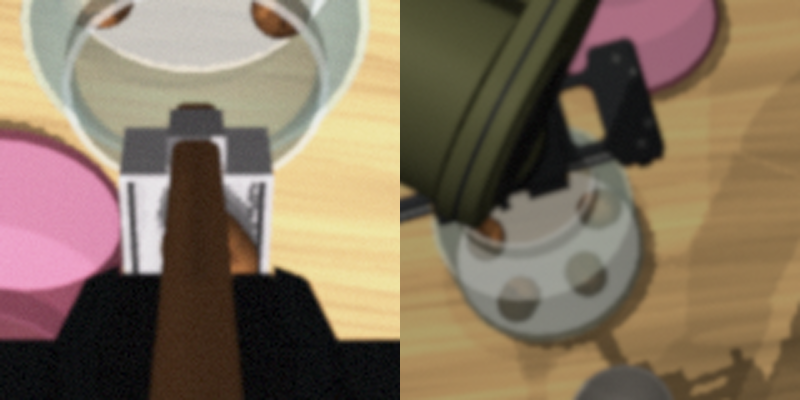

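The nut is in the tray, showing to the right of the handle at (240,240), the scoop is clear of the rim, and four nuts remain in the jar. That's all ten pictures, so the rest will be checked numerically. Next: travel to the bowl.

```bash
cat >> h.py <<'E'
from scipy.spatial.transform import Slerp
def path(P1,fr):
    P0=cur();S=Slerp([0,1],R.from_matrix([P0[0],P1[0]]))
    for f in fr:print(f,*[x.tolist() for x in rel(P0,(S(f).as_matrix(),P0[1]+f*(P1[1]-P0[1])))])
E
python3 - <<'E'
from h import *
path(tcp(28,10,(.505,-.04,.19)),[.03,.1,.21,.34,.48,.63,.78,.93])
E
```

```text
0.03 [-0.004, 0.001, -0.008] [0.0014, -0.0083, -0.001]
0.1 [-0.013, 0.002, -0.026] [0.0047, -0.0276, -0.0033]
0.21 [-0.026, 0.004, -0.055] [0.0098, -0.058, -0.0069]
0.34 [-0.043, 0.006, -0.089] [0.0159, -0.0939, -0.0112]
0.48 [-0.06, 0.009, -0.126] [0.0224, -0.1325, -0.0158]
0.63 [-0.079, 0.012, -0.165] [0.0295, -0.174, -0.0207]
0.78 [-0.098, 0.015, -0.205] [0.0365, -0.2154, -0.0257]
0.93 [-0.117, 0.018, -0.244] [0.0435, -0.2568, -0.0306]
```

Call:
{"name": "carry_out", "arguments": {"plan": [{"rot": [-0.004,0.001,-0.008],"xyz": [0.001,-0.008,-0.001],"grip": 255},{"rot": [-0.013,0.002,-0.026],"xyz": [0.005,-0.027,-0.003],"grip": 255},{"rot": [-0.026,0.004,-0.055],"xyz": [0.01,-0.057,-0.007],"grip": 255},{"rot": [-0.043,0.006,-0.089],"xyz": [0.016,-0.092,-0.011],"grip": 255},{"rot": [-0.06,0.009,-0.126],"xyz": [0.022,-0.13,-0.016],"grip": 255},{"rot": [-0.079,0.012,-0.165],"xyz": [0.029,-0.168,-0.02],"grip": 255},{"rot": [-0.095,0.015,-0.2],"xyz": [0.036,-0.204,-0.025],"grip": 255},{"rot": [-0.11,0.017,-0.23],"xyz": [0.041,-0.236,-0.028],"grip": 255}]}}

```text
clock: 11.52
tool_pos: [0.6212, -0.015, 0.3031]
eef_rot: [0.951, 0.222, -0.212, 0.048]
contact_force: [0.3, -0.4, -2.6]
opening: 0.154
finger_force: 60.0
```

```bash
python3 - <<'E'
from h import *
s=r.get_state();print(s['contact_force'],s['q'])
a=np.radians(50);B=np.array([.4973,.2518]);n=B+.02*np.array([np.cos(a),np.sin(a)])
path(tcp(50,10,(n[0],n[1],.17)),[.04,.13,.25,.38,.51,.63,.74,.84,.92,1])
E
```

```text
[ 0.3454 -0.382  -2.5784] [-0.3672  0.9224  0.6431  1.1007 -0.2534  1.6185 -0.9204]
0.04 [-0.007, 0.0, -0.015] [0.0056, -0.0142, -0.0018]
0.13 [-0.023, 0.0, -0.049] [0.0181, -0.0461, -0.0058]
0.25 [-0.044, 0.0, -0.094] [0.0348, -0.0887, -0.0112]
0.38 [-0.067, 0.0, -0.142] [0.0529, -0.1349, -0.0171]
0.51 [-0.09, 0.001, -0.191] [0.0711, -0.181, -0.0229]
0.63 [-0.112, 0.001, -0.236] [0.0878, -0.2236, -0.0283]
0.74 [-0.131, 0.001, -0.277] [0.1031, -0.2626, -0.0332]
0.84 [-0.149, 0.001, -0.315] [0.117, -0.2981, -0.0377]
0.92 [-0.163, 0.001, -0.345] [0.1282, -0.3265, -0.0413]
1 [-0.177, 0.001, -0.375] [0.1393, -0.3549, -0.0449]
```

Call:
{"name": "carry_out", "arguments": {"plan": [{"rot": [-0.006,0,-0.012],"xyz": [0.005,-0.012,-0.001],"grip": 255},{"rot": [-0.018,0,-0.04],"xyz": [0.014,-0.037,-0.005],"grip": 255},{"rot": [-0.035,0,-0.075],"xyz": [0.027,-0.07,-0.009],"grip": 255},{"rot": [-0.052,0,-0.11],"xyz": [0.041,-0.105,-0.013],"grip": 255},{"rot": [-0.07,0,-0.147],"xyz": [0.055,-0.14,-0.018],"grip": 255},{"rot": [-0.087,0,-0.184],"xyz": [0.068,-0.174,-0.022],"grip": 255},{"rot": [-0.103,0,-0.218],"xyz": [0.081,-0.206,-0.026],"grip": 255},{"rot": [-0.117,0,-0.248],"xyz": [0.092,-0.235,-0.03],"grip": 255}]}}

```text
clock: 12.18
tool_pos: [0.604, 0.2368, 0.2908]
eef_rot: [0.912, 0.349, -0.204, 0.078]
contact_force: [0.8, 0.6, -1.8]
opening: 0.157
finger_force: 60.0
```

```bash
python3 - <<'E'
from h import *
s=r.get_state();print(s['contact_force'],s['q'])
a=np.radians(50);B=np.array([.4973,.2518]);n=B+.02*np.array([np.cos(a),np.sin(a)])
path(tcp(50,8,(n[0],n[1],.15)),[.2,.45,.7,.88,1])
c=cam('wrist',s);a=r.snapshot('wrist')[:,:,::-1];hsv=cv2.cvtColor(np.ascontiguousarray(a),cv2.COLOR_BGR2HSV)
# brown nut pixels in tray either side of handle
Rm,p=cur()
poly=np.array([proj(c,p+Rm@in_tool(q,-1))[0] for q in((-.034,-.0225,.0025),(-.034,.0225,.0025),(.033,.0225,.03),(.033,-.0225,.03))]);print(poly)
m=((hsv[:,:,0]<16)&(hsv[:,:,1]>90)&(hsv[:,:,2]>40)).astype(np.uint8)
print('brown per row (row,first,last,count):');
for v in range(255,292,4):
    u=np.where(m[v,295:365])[0]+295;print(v,u.min() if len(u) else None,u.max() if len(u) else None,len(u))
E
```

```text
[ 0.7766  0.6085 -1.8048] [-0.6917  0.9809  0.5833  0.9632 -0.276   1.6995 -1.0595]
0.2 [-0.012, 0.008, -0.026] [0.0156, -0.0206, -0.0027]
0.45 [-0.026, 0.017, -0.058] [0.035, -0.0464, -0.006]
0.7 [-0.041, 0.027, -0.091] [0.0545, -0.0722, -0.0094]
0.88 [-0.051, 0.033, -0.114] [0.0685, -0.0908, -0.0118]
1 [-0.058, 0.038, -0.129] [0.0779, -0.1031, -0.0134]
[[344.7091 286.7949]
 [298.4877 287.3924]
 [291.0912 246.1548]
 [347.5644 245.3983]]
brown per row (row,first,last,count):
255 318 350 33
259 317 352 36
263 316 352 37
267 316 351 36
271 317 349 33
275 317 347 31
279 316 343 28
283 316 340 25
287 316 340 25
291 314 343 30
```

Call:
{"name": "carry_out", "arguments": {"plan": [{"rot": [-0.012,0.008,-0.026],"xyz": [0.016,-0.021,-0.003],"grip": 255},{"rot": [-0.024,0.016,-0.053],"xyz": [0.032,-0.043,-0.006],"grip": 255},{"rot": [-0.036,0.024,-0.08],"xyz": [0.048,-0.064,-0.008],"grip": 255},{"rot": [-0.046,0.03,-0.103],"xyz": [0.062,-0.082,-0.011],"grip": 255},{"rot": [-0.054,0.035,-0.12],"xyz": [0.072,-0.096,-0.0125],"grip": 255},{"rot": [-0.058,0.038,-0.129],"xyz": [0.078,-0.103,-0.013],"grip": 255},{"rot": [-0.058,0.038,-0.129],"xyz": [0.078,-0.103,-0.013],"grip": 255},{"rot": [-0.058,0.038,-0.129],"xyz": [0.078,-0.103,-0.013],"grip": 255}]}}

```text
clock: 12.9
tool_pos: [0.5936, 0.3605, 0.2699]
eef_rot: [0.889, 0.412, -0.181, 0.085]
contact_force: [0.6, -1.4, -2.0]
opening: 0.146
finger_force: 60.0
```

```bash
cat >> h.py <<'E'
def brown(phi=-1):
    s=r.get_state();c=cam('wrist',s);a=np.ascontiguousarray(r.snapshot('wrist')[:,:,::-1]);h=cv2.cvtColor(a,cv2.COLOR_BGR2HSV)
    m=((h[:,:,0]<16)&(h[:,:,1]>90)&(h[:,:,2]>40)).astype(np.uint8)
    for v in range(240,292,5):
        u=np.where(m[v,270:390])[0]+270;print(v,(u.min(),u.max(),len(u)) if len(u) else None,end=' ')
    print()
E
python3 - <<'E'
from h import *
s=r.get_state();print(s['contact_force'],s['q']);Rm,p=cur();print('nose',p+Rm@in_tool((-.034,0,0),-1))
brown()
# bowl rim check in the wrist picture & top view: white bowl centroid
t=r.snapshot('top');h=cv2.cvtColor(t,cv2.COLOR_RGB2HSV)
B=np.array([.4973,.2518])
a=np.radians(50);d=np.array([np.cos(a),np.sin(a)])
P=cur()
for f,z,th in((.02,.13,0),(.02,.115,-6),(.018,.1,-12),(.016,.09,-19),(.014,.082,-26),(.012,.078,-33),(.01,.076,-40),(.01,.076,-46)):
    n=B+f*d;Q=tcp(50,th+1,(n[0],n[1],z));print(th,*[x.tolist() for x in rel(P,Q)])
E
```

```text
[ 0.6034 -1.4112 -2.0085] [-0.8058  1.0611  0.5484  0.7906 -0.3058  1.7461 -1.1236]
nose [0.5132 0.265  0.1479]
240 (np.int64(320), np.int64(336), 17) 245 (np.int64(319), np.int64(336), 18) 250 (np.int64(319), np.int64(337), 19) 255 (np.int64(305), np.int64(337), 33) 260 (np.int64(303), np.int64(338), 36) 265 (np.int64(303), np.int64(338), 36) 270 (np.int64(304), np.int64(339), 36) 275 (np.int64(307), np.int64(339), 33) 280 (np.int64(315), np.int64(339), 25) 285 (np.int64(316), np.int64(340), 25) 290 (np.int64(315), np.int64(369), 29) 
0 [0.001, 0.123, -0.008] [-0.0097, -0.0051, 0.0108]
-6 [0.001, 0.227, -0.008] [-0.0216, -0.005, 0.0203]
-12 [0.002, 0.332, -0.008] [-0.0357, -0.0049, 0.0325]
-19 [0.002, 0.454, -0.007] [-0.055, -0.0048, 0.042]
-26 [0.003, 0.576, -0.007] [-0.0749, -0.0046, 0.0523]
-33 [0.003, 0.699, -0.007] [-0.096, -0.0045, 0.0616]
-40 [0.004, 0.821, -0.007] [-0.1171, -0.0043, 0.0714]
-46 [0.004, 0.926, -0.007] [-0.1335, -0.0042, 0.0795]
```

```bash
python3 - <<'E'
from h import *
s=cam('scene');print('bowl from scene view',onz(s,[(476,218)],.085))
B=np.array([.4973,.2518]);a=np.radians(50);d=np.array([np.cos(a),np.sin(a)]);P=cur()
for f,z,th in((.016,.13,6),(.016,.11,3),(.016,.1,0),(.016,.093,-6),(.016,.086,-12),(.016,.08,-17),(.016,.078,-22)):
    n=B+f*d;Q=tcp(50,th+1,(n[0],n[1],z));print(th,*[x.tolist() for x in rel(P,Q)])
E
```

```text
bowl from scene view [[0.5073 0.2498 0.085 ]]
6 [0.001, 0.018, -0.008] [0.0038, -0.0052, 0.0186]
3 [0.001, 0.07, -0.008] [0.0031, -0.0052, 0.0337]
0 [0.001, 0.123, -0.008] [-0.0017, -0.0052, 0.04]
-6 [0.001, 0.227, -0.008] [-0.0167, -0.0051, 0.0421]
-12 [0.002, 0.332, -0.008] [-0.0321, -0.005, 0.0461]
-17 [0.002, 0.419, -0.007] [-0.045, -0.0049, 0.0511]
-22 [0.002, 0.507, -0.007] [-0.0594, -0.0048, 0.0537]
```

Call:
{"name": "carry_out", "arguments": {"plan": [{"rot": [0,0.018,0],"xyz": [0.004,-0.003,0.015],"grip": 255},{"rot": [0,0.07,0],"xyz": [0.003,-0.005,0.032],"grip": 255},{"rot": [0,0.123,0],"xyz": [-0.002,-0.005,0.04],"grip": 255},{"rot": [0,0.175,0],"xyz": [-0.009,-0.005,0.041],"grip": 255},{"rot": [0,0.227,0],"xyz": [-0.017,-0.005,0.042],"grip": 255},{"rot": [0.001,0.28,0],"xyz": [-0.0245,-0.005,0.044],"grip": 255},{"rot": [0.001,0.332,0],"xyz": [-0.032,-0.005,0.046],"grip": 255},{"rot": [0.001,0.332,0],"xyz": [-0.032,-0.005,0.046],"grip": 255}]}}

```text
clock: 13.67
tool_pos: [0.5578, 0.3228, 0.2421]
eef_rot: [0.908, 0.417, -0.032, 0.015]
contact_force: [-0.6, -2.1, -2.6]
opening: 0.155
finger_force: 60.0
```

```bash
python3 - <<'E'
from h import *
s=r.get_state();print(s['contact_force']);Rm,p=cur();print('nose',p+Rm@in_tool((-.034,0,0),-1))
brown()
B=np.array([.4973,.2518]);a=np.radians(50);d=np.array([np.cos(a),np.sin(a)]);P=cur()
for f,z,th in((.016,.083,-16),(.016,.078,-22),(.014,.078,-28),(.012,.078,-34),(.01,.078,-40),(.01,.078,-45)):
    n=B+f*d;Q=tcp(50,th+1,(n[0],n[1],z));print(th,*[x.tolist() for x in rel(P,Q)])
E
```

```text
[-0.6116 -2.0557 -2.6063]
nose [0.5069 0.2632 0.0861]
240 (np.int64(320), np.int64(336), 17) 245 (np.int64(320), np.int64(336), 17) 250 (np.int64(319), np.int64(337), 19) 255 (np.int64(312), np.int64(337), 26) 260 (np.int64(308), np.int64(338), 31) 265 (np.int64(306), np.int64(340), 35) 270 (np.int64(305), np.int64(340), 36) 275 (np.int64(307), np.int64(339), 33) 280 (np.int64(310), np.int64(339), 30) 285 (np.int64(316), np.int64(340), 25) 290 (np.int64(314), np.int64(341), 28) 
-16 [0.0, 0.071, -0.009] [-0.0096, 0.0001, -0.0005]
-22 [0.001, 0.175, -0.009] [-0.0267, 0.0003, -0.0007]
-28 [0.001, 0.28, -0.009] [-0.0467, 0.0004, -0.0039]
-34 [0.002, 0.385, -0.009] [-0.0669, 0.0006, -0.0053]
-40 [0.002, 0.49, -0.009] [-0.0872, 0.0008, -0.0047]
-45 [0.003, 0.577, -0.009] [-0.1023, 0.0009, -0.0029]
```

Nut is starting to creep forward. Continue tilting, pausing at each stage.

Call:
{"name": "carry_out", "arguments": {"plan": [{"rot": [0,0.071,0],"xyz": [-0.01,0,0],"grip": 255},{"rot": [0,0.12,0],"xyz": [-0.018,0,0],"grip": 255},{"rot": [0,0.175,0],"xyz": [-0.027,0,-0.001],"grip": 255},{"rot": [0,0.175,0],"xyz": [-0.027,0,-0.001],"grip": 255},{"rot": [0,0.175,0],"xyz": [-0.027,0,-0.001],"grip": 255},{"rot": [0,0.175,0],"xyz": [-0.027,0,-0.001],"grip": 255},{"rot": [0,0.28,0],"xyz": [-0.047,0,-0.004],"grip": 255},{"rot": [0,0.28,0],"xyz": [-0.047,0,-0.004],"grip": 255}]}}

```text
clock: 14.38
tool_pos: [0.5207, 0.285, 0.2425]
eef_rot: [0.904, 0.416, 0.087, -0.043]
contact_force: [-4.5, -4.5, -3.8]
opening: 0.152
finger_force: 60.0
```

```bash
python3 - <<'E'
from h import *
s=r.get_state();print(s['contact_force']);Rm,p=cur();print('nose',p+Rm@in_tool((-.034,0,0),-1))
brown()
B=np.array([.4973,.2518]);a=np.radians(50);d=np.array([np.cos(a),np.sin(a)]);P=cur()
for f,z,th in((.012,.078,-34),(.01,.078,-40),(.01,.078,-45)):
    n=B+f*d;Q=tcp(50,th+1,(n[0],n[1],z));print(th,*[x.tolist() for x in rel(P,Q)])
E
```

```text
[-4.4618 -4.4731 -3.7831]
nose [0.4975 0.2593 0.0715]
240 (np.int64(320), np.int64(336), 17) 245 (np.int64(319), np.int64(337), 19) 250 (np.int64(318), np.int64(337), 20) 255 (np.int64(318), np.int64(338), 21) 260 (np.int64(318), np.int64(338), 21) 265 (np.int64(317), np.int64(339), 23) 270 (np.int64(317), np.int64(339), 23) 275 (np.int64(316), np.int64(340), 25) 280 (np.int64(316), np.int64(340), 25) 285 (np.int64(315), np.int64(341), 26) 290 (np.int64(315), np.int64(342), 28) 
-34 [-0.002, 0.115, -0.009] [-0.0145, 0.0031, -0.0103]
-40 [-0.002, 0.219, -0.009] [-0.0342, 0.0032, -0.0152]
-45 [-0.001, 0.307, -0.009] [-0.0492, 0.0033, -0.0174]
```

Call:
{"name": "carry_out", "arguments": {"plan": [{"rot": [0,0.06,0],"xyz": [-0.007,0.002,-0.008],"grip": 255},{"rot": [0,0.115,0],"xyz": [-0.0145,0.003,-0.01],"grip": 255},{"rot": [0,0.219,0],"xyz": [-0.034,0.003,-0.015],"grip": 255},{"rot": [0,0.219,0],"xyz": [-0.034,0.003,-0.015],"grip": 255},{"rot": [0,0.219,0],"xyz": [-0.034,0.003,-0.015],"grip": 255},{"rot": [0,0.219,0],"xyz": [-0.034,0.003,-0.015],"grip": 255}]}}

```text
clock: 14.93
tool_pos: [0.5099, 0.2644, 0.2555]
eef_rot: [0.886, 0.411, 0.194, -0.091]
contact_force: [0.8, 0.2, -1.9]
opening: 0.15
finger_force: 60.0
```

```bash
cat >> h.py <<'E'
def inbowl():
    for n in('top','scene'):
        c=cam(n);h=cv2.cvtColor(r.snapshot(n),cv2.COLOR_RGB2HSV);m=((h[:,:,0]<16)&(h[:,:,1]>110)&(h[:,:,2]>40)).astype(np.uint8)
        z=np.zeros_like(m);u=proj(c,[.4973,.2518,.06])[0];cv2.circle(z,tuple(int(v) for v in u),44,1,-1);k,l,st,ce=cv2.connectedComponentsWithStats(m*z)
        print(n,[(s[4],w.round(),onz(c,[w],.05)[0].round(3)) for s,w in zip(st[1:],ce[1:]) if s[4]>15])
E
python3 - <<'E'
from h import *
s=r.get_state();print(s['contact_force'],s['q']);Rm,p=cur();print('nose',p+Rm@in_tool((-.034,0,0),-1))
inbowl()
print(rel(cur(),(Rm,p+[.0,.0,.1])))
E
```

```text
[ 0.7802  0.1837 -1.9466] [-0.4572  0.4909 -0.0112  2.0891 -0.7883  0.2266 -0.4263]
nose [0.5139 0.2695 0.0811]
top []
scene [(np.int32(25), array([510., 199.]), array([0.451, 0.35 , 0.05 ])), (np.int32(39), array([479., 224.]), array([0.502, 0.265, 0.05 ]))]
(array([ 0.001, -0.001,  0.003]), array([ 0.0411,  0.0006, -0.0911]))
```

Call:
{"name": "carry_out", "arguments": {"plan": [{"rot": [0,0,0],"xyz": [0.006,0,-0.012],"grip": 255},{"rot": [0,0,0],"xyz": [0.017,0,-0.038],"grip": 255},{"rot": [0,0,0],"xyz": [0.03,0,-0.066],"grip": 255},{"rot": [0,0,0],"xyz": [0.041,0,-0.091],"grip": 255},{"rot": [0,-0.1,0],"xyz": [0.065,0,-0.091],"grip": 255},{"rot": [0,-0.2,0],"xyz": [0.09,0.01,-0.09],"grip": 255},{"rot": [0,-0.3,0],"xyz": [0.115,0.03,-0.085],"grip": 255},{"rot": [0,-0.4,0],"xyz": [0.14,0.05,-0.08],"grip": 255}]}}

```text
clock: 15.7
tool_pos: [0.5989, 0.3064, 0.3873]
eef_rot: [0.905, 0.424, 0.028, -0.011]
contact_force: [2.3, 0.5, -2.2]
opening: 0.156
finger_force: 60.0
```

```bash
python3 - <<'E'
from h import *
s=r.get_state();print(s['contact_force'],s['q'],s['tool_pos']);Rm,p=cur();print('nose',p+Rm@in_tool((-.034,0,0),-1))
inbowl();brown()
E
```

```text
[ 2.2765  0.4765 -2.2079] [-0.7693  0.6475  0.4896  1.2614 -0.3297  1.2523 -0.9726] [0.5989 0.3064 0.3873]
nose [0.5626 0.2619 0.2224]
top [(np.int32(188), array([174., 257.]), array([0.506, 0.276, 0.05 ]))]
scene [(np.int32(185), array([484., 225.]), array([0.506, 0.276, 0.05 ]))]
240 (np.int64(320), np.int64(336), 17) 245 (np.int64(319), np.int64(337), 19) 250 (np.int64(319), np.int64(337), 19) 255 (np.int64(318), np.int64(337), 20) 260 (np.int64(284), np.int64(338), 30) 265 (np.int64(280), np.int64(338), 40) 270 (np.int64(279), np.int64(339), 43) 275 (np.int64(281), np.int64(339), 41) 280 (np.int64(287), np.int64(339), 32) 285 (np.int64(316), np.int64(340), 25) 290 (np.int64(315), np.int64(359), 29)
```

Both cameras place the nut in the bowl at (0.506, 0.276, 0.05). Now I'll return the scoop to its original, free spot.

```bash
python3 - <<'E'
from h import *
path(tcp(20.75,1,(.537,-.023,.12)),[.05,.15,.25,.36,.47,.58,.69,.8,.9,1])
E
```

```text
0.05 [0.003, -0.017, 0.026] [-0.0102, 0.0108, 0.0059]
0.15 [0.009, -0.05, 0.077] [-0.0306, 0.0324, 0.0176]
0.25 [0.015, -0.083, 0.128] [-0.0511, 0.0541, 0.0293]
0.36 [0.022, -0.12, 0.184] [-0.0736, 0.0779, 0.0422]
0.47 [0.028, -0.156, 0.241] [-0.096, 0.1017, 0.055]
0.58 [0.035, -0.193, 0.297] [-0.1185, 0.1255, 0.0679]
0.69 [0.042, -0.229, 0.353] [-0.141, 0.1493, 0.0808]
0.8 [0.048, -0.266, 0.41] [-0.1635, 0.1731, 0.0937]
0.9 [0.054, -0.299, 0.461] [-0.1839, 0.1947, 0.1054]
1 [0.06, -0.333, 0.512] [-0.2043, 0.2163, 0.1171]
```

Call:
{"name": "carry_out", "arguments": {"plan": [{"rot": [0.003,-0.017,0.026],"xyz": [-0.01,0.011,0.006],"grip": 255},{"rot": [0.009,-0.05,0.077],"xyz": [-0.031,0.032,0.018],"grip": 255},{"rot": [0.015,-0.083,0.128],"xyz": [-0.051,0.054,0.029],"grip": 255},{"rot": [0.022,-0.12,0.184],"xyz": [-0.074,0.078,0.042],"grip": 255},{"rot": [0.028,-0.156,0.241],"xyz": [-0.096,0.102,0.055],"grip": 255},{"rot": [0.035,-0.193,0.297],"xyz": [-0.1185,0.1255,0.068],"grip": 255},{"rot": [0.042,-0.229,0.353],"xyz": [-0.141,0.149,0.081],"grip": 255},{"rot": [0.048,-0.266,0.41],"xyz": [-0.1635,0.173,0.094],"grip": 255}]}}

```text
clock: 16.52
tool_pos: [0.6275, 0.0676, 0.2814]
eef_rot: [0.969, 0.224, -0.106, 0.016]
contact_force: [0.6, -0.2, -3.2]
opening: 0.155
finger_force: 60.0
```

```bash
python3 - <<'E'
from h import *
path(tcp(20.75,1,(.537,-.023,.1)),[.5,1])
E
```

```text
0.5 [0.003, -0.032, 0.046] [0.0001, 0.0264, 0.0236]
1 [0.006, -0.064, 0.092] [0.0001, 0.0527, 0.0472]
```

Call:
{"name": "carry_out", "arguments": {"plan": [{"rot": [0.003,-0.032,0.046],"xyz": [0,0.026,0.024],"grip": 255},{"rot": [0.006,-0.064,0.092],"xyz": [0,0.045,0.04],"grip": 255},{"rot": [0.006,-0.064,0.092],"xyz": [0,0.053,0.047],"grip": 255},{"rot": [0.006,-0.064,0.092],"xyz": [0,0.053,0.047],"grip": 255},{"rot": [0.006,-0.064,0.092],"xyz": [0,0.053,0.047],"grip": 255}]}}

```text
clock: 16.93
tool_pos: [0.6425, 0.0192, 0.2349]
eef_rot: [0.974, 0.181, -0.136, 0.024]
contact_force: [0.1, 0.2, -1.9]
opening: 0.155
finger_force: 60.0
```

```bash
python3 - <<'E'
from h import *
s=r.get_state();Rm,p=cur();print(s['contact_force'],'nose',p+Rm@in_tool((-.034,0,0),0),R.from_matrix(Rm@ST.T).as_euler('ZYX',degrees=True))
a,pr=slip();g=cv2.cvtColor(a,cv2.COLOR_RGB2GRAY)
for w in((303,312),(345,354)):print([int(x) for x in g[222:266,w[0]:w[1]].mean(1)])
print([(int(f),round(float(v),1)) for f,v in pr if abs(f)<8])
P=cur()
for z in(.05,.012,.004,.0,-.003):print(z,rel(P,tcp(20.75,1,(.537,-.023,z))))
E
```

```text
[ 0.0897  0.1563 -1.8624] nose [ 0.5387 -0.0205  0.1001] [21.0672  0.8264  0.1189]
[94, 90, 91, 93, 96, 105, 133, 161, 160, 129, 98, 89, 88, 88, 90, 90, 89, 89, 89, 89, 88, 89, 90, 92, 91, 91, 93, 116, 164, 203, 213, 212, 210, 210, 210, 208, 207, 205, 204, 204, 204, 203, 203, 201]
[209, 203, 195, 189, 192, 198, 207, 209, 189, 135, 100, 92, 90, 88, 89, 89, 90, 88, 90, 91, 89, 89, 91, 90, 90, 90, 94, 123, 178, 217, 216, 200, 192, 188, 188, 184, 182, 183, 185, 182, 179, 180, 182, 180]
[(-6, 236.7), (-4, 242.4), (-2, 248.0), (0, 253.6), (2, 259.2), (4, 264.8), (6, 270.5)]
0.05 (array([-0.   , -0.005,  0.007]), array([0.011 , 0.003 , 0.0499]))
0.012 (array([-0.   , -0.005,  0.007]), array([0.0213, 0.0031, 0.0865]))
0.004 (array([-0.   , -0.005,  0.007]), array([0.0235, 0.0031, 0.0942]))
0.0 (array([-0.   , -0.005,  0.007]), array([0.0246, 0.0031, 0.0981]))
-0.003 (array([-0.   , -0.005,  0.007]), array([0.0254, 0.0031, 0.101 ]))
```

Call:
{"name": "carry_out", "arguments": {"plan": [{"rot": [0,0,0.003],"xyz": [0.006,0.001,0.025],"grip": 255},{"rot": [0,0,0.007],"xyz": [0.012,0.003,0.05],"grip": 255},{"rot": [0,0,0.007],"xyz": [0.017,0.003,0.07],"grip": 255},{"rot": [0,0,0.007],"xyz": [0.0205,0.003,0.084],"grip": 255},{"rot": [0,0,0.007],"xyz": [0.0225,0.003,0.091],"grip": 255},{"rot": [0,0,0.007],"xyz": [0.0235,0.003,0.095],"grip": 255},{"rot": [0,0,0.007],"xyz": [0.024,0.003,0.097],"grip": 255},{"rot": [0,0,0.007],"xyz": [0.024,0.003,0.097],"grip": 255}]}}

```text
clock: 17.65
tool_pos: [0.6413, 0.0169, 0.137]
eef_rot: [0.974, 0.179, -0.135, 0.024]
contact_force: [-2.1, 2.6, 4.0]
opening: 0.147
finger_force: 60.0
```

```bash
python3 - <<'E'
from h import *
s=r.get_state();Rm,p=cur();print(s['contact_force'],'nose',p+Rm@in_tool((-.034,0,0),-1),'heel',p+Rm@in_tool((.034,0,0),-1),R.from_matrix(Rm@ST.T).as_euler('ZYX',degrees=True))
print(rel(cur(),(Rm,p-[0,0,.002])))
E
```

```text
[-2.091   2.6139  3.9766] nose [ 0.54   -0.0214  0.0001] heel [0.6036 0.0027 0.0003] [20.7651  0.7537  0.0633]
(array([0., 0., 0.]), array([0.0005, 0.    , 0.0019]))
```

On the table (about +6 N relative to hanging). Open the fingers in place.

Call:
{"name": "carry_out", "arguments": {"plan": [{"rot": [0,0,0],"xyz": [0,0,0],"grip": 235},{"rot": [0,0,0],"xyz": [0,0,0],"grip": 220},{"rot": [0,0,0],"xyz": [0,0,0],"grip": 200},{"rot": [0,0,0],"xyz": [0,0,0],"grip": 150},{"rot": [0,0,0],"xyz": [0,0,0],"grip": 100},{"rot": [0,0,0],"xyz": [0,0,0],"grip": 50},{"rot": [0,0,0],"xyz": [0,0,0],"grip": 30},{"rot": [0,0,0],"xyz": [0,0,0],"grip": 30}]}}

```text
clock: 18.32
tool_pos: [0.6408, 0.0146, 0.134]
eef_rot: [0.974, 0.178, -0.136, 0.025]
contact_force: [0.7, -0.9, 1.0]
opening: 0.574
finger_force: 0.0
```

Call:
{"name": "carry_out", "arguments": {"plan": [{"rot": [0,0,0],"xyz": [0,0,0],"grip": 30},{"rot": [0,0,0],"xyz": [0,0,0],"grip": 30},{"rot": [0,0,0],"xyz": [0,0,-0.01],"grip": 30},{"rot": [0,0,0],"xyz": [0,0,-0.03],"grip": 30},{"rot": [0,0,0],"xyz": [0,0,-0.055],"grip": 30},{"rot": [0,0,0],"xyz": [0,0,-0.08],"grip": 30},{"rot": [0,0,0],"xyz": [0,0,-0.11],"grip": 30},{"rot": [0,0,0],"xyz": [0,0,-0.13],"grip": 30}]}}

```text
clock: 18.98
tool_pos: [0.6754, 0.0275, 0.2626]
eef_rot: [0.975, 0.178, -0.134, 0.026]
contact_force: [0.7, -0.4, 0.6]
opening: 0.882
finger_force: 0.0
```

```bash
python3 - <<'E'
from h import *
s=r.get_state();print(s['opening'],s['contact_force'],s['tool_pos']);c=cam('wrist',s);a=r.snapshot('wrist');h=cv2.cvtColor(a,cv2.COLOR_RGB2HSV)
A,o=scoop(20.75,0,(.54,-.0214,0))
print('exp top,heel corners',[proj(c,o+A@np.array(q))[0].round() for q in((.0891,0,.1885),(.034,-.025,.03),(.034,.025,.03))])
g=cv2.cvtColor(a,cv2.COLOR_RGB2GRAY);m=(h[:,:,2]<120)&(h[:,:,1]>110)&(h[:,:,0]<16)
v,u=np.where(m[180:290,290:370]);print('handle px',u.min()+290,u.max()+290,v.min()+180,v.max()+180,len(u))
inbowl()
E
```

```text
0.8818279149042986 [ 0.7161 -0.3646  0.5709] [0.6754 0.0275 0.2626]
exp top,heel corners [array([326., 254.]), array([348., 215.]), array([305., 215.])]
handle px 314 333 181 261 574
top []
scene [(np.int32(42), array([481., 229.]), array([0.514, 0.266, 0.05 ]))]
```

Scoop is standing as expected. Retreat upward and do the final check.

Call:
{"name": "carry_out", "arguments": {"plan": [{"rot": [0,0,0],"xyz": [0,0.02,-0.03],"grip": 30},{"rot": [0,0,0],"xyz": [-0.02,0.05,-0.06],"grip": 30},{"rot": [0,0,0],"xyz": [-0.05,0.08,-0.09],"grip": 30},{"rot": [0,0,0],"xyz": [-0.08,0.1,-0.11],"grip": 30},{"rot": [0,0,0],"xyz": [-0.1,0.11,-0.12],"grip": 30},{"rot": [0,0,0],"xyz": [-0.1,0.11,-0.12],"grip": 30},{"rot": [0,0,0],"xyz": [-0.1,0.11,-0.12],"grip": 30},{"rot": [0,0,0],"xyz": [-0.1,0.11,-0.12],"grip": 30}]}}

```text
clock: 19.8
tool_pos: [0.6534, -0.0968, 0.4005]
eef_rot: [0.974, 0.178, -0.137, 0.024]
contact_force: [-0.1, 0.8, -0.6]
opening: 0.883
finger_force: 0.0
```

```bash
python3 - <<'E'
from h import *
print(r.get_state()['tool_pos']);inbowl()
for n in('top','scene'):
    a=r.snapshot(n);b=cv2.imread('pics/%s.png'%n)[:,:,::-1];h=cv2.cvtColor(a,cv2.COLOR_RGB2HSV)
    c=cam(n)
    for nm,P in(('cup',(.707,-.219,.05)),('lid',(.7724,-.0334,.016)),('cj',(.727,.254,.07)),('jar',(.529,-.2785,.03)),('bowl',(.4973,.2518,.06)),('scoop',(.57,-.01,.02)),('handle',(.645,.019,.15))):
        u,v=proj(c,P)[0].astype(int);d=np.abs(a[v-25:v+25,u-25:u+25].astype(int)-b[v-25:v+25,u-25:u+25]).sum(2);print(n,nm,'changed px',(d>90).sum(),end='; ')
    m=((h[:,:,0]<16)&(h[:,:,1]>120)&(h[:,:,2]>35)).astype(np.uint8);z=np.zeros_like(m);u,v=proj(c,(.4973,.2518,.06))[0].astype(int)
    print('\nbowl window hsv at nut',h[v-6:v+7:6,u-16:u+17:4,1].tolist())
E
```

```text
[ 0.6534 -0.0968  0.4005]
top []
scene [(np.int32(173), array([484., 225.]), array([0.506, 0.275, 0.05 ]))]
top cup changed px 1669; top lid changed px 2075; top cj changed px 2039; top jar changed px 2096; top bowl changed px 2488; top scoop changed px 515; top handle changed px 2035; 
bowl window hsv at nut [[86, 83, 84, 81, 82, 82, 82, 83, 82], [85, 84, 80, 81, 84, 81, 82, 82, 79], [84, 84, 83, 83, 81, 83, 77, 83, 81]]
scene cup changed px 0; scene lid changed px 137; scene cj changed px 0; scene jar changed px 273; scene bowl changed px 253; scene scoop changed px 34; scene handle changed px 132; 
bowl window hsv at nut [[21, 10, 6, 6, 6, 6, 4, 12, 24], [10, 13, 4, 4, 4, 40, 154, 163, 144], [14, 4, 4, 6, 9, 158, 162, 163, 164]]
```

```bash
python3 -c "
from plant import r
print(r.finish_job())"
```

```text
the job is handed in; nothing more can be done
None
```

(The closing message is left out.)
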